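# Pack a valve kit, heaviest lowest, with the seal ring from the clamshell

### The job

Pack this valve kit in the blue box, heaviest lowest: set the three red-brown valve castings upright side by side on the floor of the box, lay all the brass covers that are on the bench flat on top of the castings, and lay the white seal ring flat on top of the covers. The ring is still in the clamshell check fixture: swing the orange lid past vertical so that it stays open by itself, lift the ring out, and shut the emptied fixture again before you finish. Set the parts down, do not drop them, and leave everything else on the bench where it is.

Things in the scene. Friction and masses are not known exactly. Their poses are not given: they have to be found in the camera images.
- box: open blue packing box, fixed, outside 296 mm (its x) by 84 mm (its y) by 70 mm high, walls and floor 4 mm. Origin at the centre of its underside. The three castings fit in a row along its x, 89 mm between centres: 29 mm is left between them for fingers closing along the box's x, only 8 mm at the long walls. Covers lie on them with their 60 mm sides across the box
- fixture: clamshell fixture, fixed: base 150 (its x) x 140 x 12 mm, orange lower shell 84 mm (its x) by 92 mm (its y), top at 24 mm, and in the middle a steel pedestal 52 mm across, top at 30 mm, with a spigot 35 mm across, 6 mm high, inside the ring. Hinge cheeks 70 mm high at x +60, y +-52 mm; lid rests 55 mm high at x -40, y +-58 mm. Take the ring with fingers closing along y. Origin at the centre of its underside
- lid_hinge (a point): middle of the lid's hinge axis, on the fixture, 60 mm towards fixture +x and 60 mm above its origin; the axis runs along the fixture's y
- lid_bar (a point): middle of the lid's pull bar, a dark round bar 12 mm thick, 90 mm long, parallel to the hinge axis and 152 mm from it; its centre 45 mm ahead of the lid's front edge at the same level, so that fingers go down on both sides of it. Closed, it is 92 mm towards fixture -x and 60 mm above the fixture's origin
- lid (a joint): angle of the orange clamshell lid (0.3 kg, 10 mm plate with sides reaching 35 mm below it): 0 shut and level, grows as the bar swings up and over towards fixture +x, 1.57 upright, 2.2 against its stop. It moves freely: it falls shut from below 1.57 and falls open onto its stop, and stays there, from above
- ring: white moulded seal ring, rigid, 56 mm outside, 40 mm inside, 12 mm thick, 30 g. Lies flat on the fixture's pedestal under the lid at the start. Origin at the centre of its underside, z up
- valve1: cast valve housing: block in red-brown primer, 60 by 60 mm, 42 mm high, bright machined top with a dark bore and four bolt holes, a round port on each of its two y faces; about 0.5 kg, the heaviest of the kit. Stands upright on the bench. Origin at the centre of its underside, z up
- valve2: cast valve housing: block in red-brown primer, 60 by 60 mm, 42 mm high, bright machined top with a dark bore and four bolt holes, a round port on each of its two y faces; about 0.5 kg, the heaviest of the kit. Stands upright on the bench. Origin at the centre of its underside, z up
- valve3: cast valve housing: block in red-brown primer, 60 by 60 mm, 42 mm high, bright machined top with a dark bore and four bolt holes, a round port on each of its two y faces; about 0.5 kg, the heaviest of the kit. Stands upright on the bench. Origin at the centre of its underside, z up
- cover1: brass cover plate, 64 mm (its x) by 60 mm (its y), 10 mm thick, four dark bolt holes and a steel plug in the middle; about 0.2 kg. Lies flat on the bench. Origin at the centre of its underside, z up. May be absent
- cover2: brass cover plate, 64 mm (its x) by 60 mm (its y), 10 mm thick, four dark bolt holes and a steel plug in the middle; about 0.2 kg. Lies flat on the bench. Origin at the centre of its underside, z up. May be absent
- cover3: brass cover plate, 64 mm (its x) by 60 mm (its y), 10 mm thick, four dark bolt holes and a steel plug in the middle; about 0.2 kg. Lies flat on the bench. Origin at the centre of its underside, z up. May be absent
- blank1: bystander among the parts: plain bare aluminium cube, 50 mm, not part of the kit. Origin at the centre of its underside
- blank2: bystander: another plain aluminium cube, 50 mm, at the far side of the bench. Origin at the centre of its underside
- brush: bystander: bench brush lying at the far side of the bench
- can: bystander: upright spray can, 56 mm across, 160 mm high, to the robot's right
- caliper: bystander: caliper, 160 mm long, lying flat to the robot's left
- nest (a point): middle of the top of the fixture's pedestal, where the ring's underside lies
There are look-alikes about, which are no part of the job. What is shaped like the valve2 but green or turquoise is not meant.

How it is judged:
On the way, in this order (a step that is already met when the one before it is completed fails the run):
1. the clamshell lid stands open past vertical by itself, let go (value of joint lid above 1.7 rad and contact force between the fingers and fixture below 0.1 N and velocity of joint lid below 0.1 rad/s), for 0.3 s.
2. the seal ring is lifted out of the nest with the lid still open (distance between ring and nest above 0.06 m and value of joint lid above 1.6 rad), for 0.1 s.
At the end, for the whole second after the job is handed in: Castings upright (0.1 rad) on the box floor (5 mm); covers level (0.1 rad) on top of castings or of a cover there; ring level (0.12 rad) on top of a cover; all inside the box and at rest; fixture lid shut (under 0.04 rad) (x of valve1 in the frame of box between -0.12 and 0.12 m and y of valve1 in the frame of box between -0.02 and 0.02 m and z of each of valve1, valve2, valve3 in the frame of box below 0.009 m and angle between each of valve1, valve2, valve3, cover1, cover2, cover3's own z axis and vertical below 0.1 rad and linear speed of each of valve1, valve2, valve3, cover1, cover2, cover3, ring below 0.02 m/s and x of valve2 in the frame of box between -0.12 and 0.12 m and y of valve2 in the frame of box between -0.02 and 0.02 m and x of valve3 in the frame of box between -0.12 and 0.12 m and y of valve3 in the frame of box between -0.02 and 0.02 m and x of cover1 in the frame of box between -0.12 and 0.12 m and y of cover1 in the frame of box between -0.02 and 0.02 m and z of cover1 in the frame of box between 0.043 and 0.07 m and x of cover2 in the frame of box between -0.12 and 0.12 m and y of cover2 in the frame of box between -0.02 and 0.02 m and z of cover2 in the frame of box between 0.043 and 0.07 m and x of cover3 in the frame of box between -0.12 and 0.12 m and y of cover3 in the frame of box between -0.02 and 0.02 m and z of cover3 in the frame of box between 0.043 and 0.07 m and x of ring in the frame of box between -0.12 and 0.12 m and y of ring in the frame of box between -0.025 and 0.025 m and z of ring in the frame of box between 0.053 and 0.083 m and angle between ring's own z axis and vertical below 0.12 rad and value of joint lid below 0.04 rad); the robot touches nothing.
It fails at once if a bystander moved more than 3 cm (distance of any of blank1, blank2, brush, can, caliper from where it was at the start of the episode above 0.03 m).
It fails at once if a part of the kit dropped (falling faster than 1 m/s, out of the fingers) ((linear speed of valve1 above 1 m/s and contact force between the fingers and valve1 below 0.1 N) or (linear speed of valve2 above 1 m/s and contact force between the fingers and valve2 below 0.1 N) or (linear speed of valve3 above 1 m/s and contact force between the fingers and valve3 below 0.1 N) or (linear speed of cover1 above 1 m/s and contact force between the fingers and cover1 below 0.1 N) or (linear speed of cover2 above 1 m/s and contact force between the fingers and cover2 below 0.1 N) or (linear speed of cover3 above 1 m/s and contact force between the fingers and cover3 below 0.1 N) or (linear speed of ring above 1 m/s and contact force between the fingers and ring below 0.1 N)).
Of cover1, cover2, cover3 only 1 to 3 are there at a start; the rules pass over those that are not, and their reading is None.
At some moment in a run one of cover1, cover2, cover3 may be knocked a few centimetres aside while the robot is not near it.
It also fails if it takes over 210 s, if anything falls off the work surface, if the arm or the gripper's body presses on something with over 40 N, if the wrist force passes 120 N, or if a joint passes its speed limit or range.

### The arm

A 7-joint arm with a two-finger parallel gripper is mounted at the origin on the work surface. World frame = base frame: x ahead of the robot, y to its left, z up, the work surface at z = 0. Lengths are in m, angles in rad, forces in N, time in s.
With the tool pointing down it reaches from about 0.4 to 0.9 m from the base axis. Payload 5.5 kg.
Tool frame: the origin (TCP) lies between the finger pads; the fingertips stand 8 mm ahead of it and the grasp point (between the pads) lies 11 mm behind it; z points along the fingers, y is the line along which they close (so a half turn about z gives the same grasp; the last joint's range is limited). The gripper opens to 92 mm and grips with 3 to 60 N. Pads are 19 mm wide; open, the fingers measure 130 mm over their backs; the gripper's body (75 mm by 190 mm) begins 47 mm behind the grasp point.
Start: joints at [1.611, 0.501, -0.427, 1.55, 0.221, 1.138, -0.21], TCP at [0.144, -0.634, 0.235] pointing down, gripper open.
Joint ranges: [-2.88, 2.88], [-0.31, 2.03], [-1.54, 1.56], [0.2, 2.42], [-1.41, 4.55], [0.19, 2.02], [-2.57, 2.57]. Speed limits (rad/s): [2.57, 2.57, 3.14, 3.14, 3.14, 3.14, 3.14].

### API

Orientations are given as a unit quaternion [x, y, z, w].
In Python, from station import observe, viewer, order gives the robot as it stands.
- The arm moves only by the tool carry_out, never from a script. Its argument "motion" is text: rows parted by semicolons, each of 7 numbers parted by spaces: the shift along the tool's x, y, z in cm, then the turn, a rotation vector about the tool's x, y, z in rad, then the gripper's target within -1 to 1 (shut at 1, half-way at 0, fully open at -1). In form: x y z ax ay az jaw; .... A call has exactly 5 rows; each row shifts and turns the commanded pose from where the row before left it, along the tool's axes as they then stand; what a row does not reach is not made up. A row lasts 1/8 s, in which the tool goes at most 62.5 mm and 10.7 degrees, less where a joint would pass 70% of its speed; a pose out of reach is approached as far as the arm can. A call is refused whole if a number of a shift passes 6.25 or a number of a turn 0.188, either way. A call with a gripper value outside its range is refused whole. The fingers move at their own pace and stop on an object; "squeeze" is the grip in N (left out, the last holds). Time passes only in rows, so rows that do not move let the fingers close, or fill a call up. It gives the time, the measured TCP pose, the force, the opening and the grip force at its end, in the units of the state.
- observe(): the state, without advancing time (a new reading comes with each control period).
- viewer.snapshot(name): name is "side" or "top"; returns a dict with "pixels" (480x640x3 uint8, red, green, blue), "camera_matrix" (3x3 intrinsics, pixels), "R" (3x3) and "t" (3): a world point X has camera coordinates R X + t. Camera axes: x right, y down, z forward; pixel columns grow to the right and rows downward; lengths in m; the calibration is good to about 2 mm. A picture is of the moment at which its call begins. There is no depth.
- order.close_job(): hands the job in; it is judged then, once.
The state is a dict: "clock": time; "joint_positions": joint angles; "joint_velocities": joint speeds; "joint_torque": joint torques, N m; "position": TCP position; "orientation": TCP orientation; "contact_force": force on the tool from outside, world axes, zero at the start; "ft_torque": the same for the moment, N m; "width": finger opening in m; "grip_force": force on a finger pad.
Only numpy, scipy, OpenCV 4.12 (cv2) and the standard library are available. Lean on these libraries where they do the work, as an engineer would, in place of code of your own. Each camera call takes 0.05 s, during which the arm holds its last target. There are 200 camera calls.

## Working session

There is one attempt and no reset: what is moved stays moved. The work goes in short steps, Python scripts to look and compute and a tool call to move; the robot and the scene stay as the last step left them, time stands still between calls to the robot, and variables do not carry over. Pictures are saved under pics/ and viewed, at most 14 in all, crops included, and the job is handed in when it is done.

Besides the shell and the picture viewer there is one more tool, called after "Request:" by a JSON object that holds its "fn" and its "kwargs", one argument or row to a line. carry_out: Moves the arm, as the interface text tells. Its arguments: {"type":"object","properties":{"motion":{"type":"string"},"squeeze":{"type":"number"}},"required":["motion"]}

```bash
mkdir -p pics; ls
cat > h.py <<'E'
import numpy as np, cv2, json, sys
from station import observe, viewer, order
from scipy.spatial.transform import Rotation as Ro
def snap(name,fn):
    s=viewer.snapshot(name); cv2.imwrite('pics/'+fn+'.png',cv2.cvtColor(np.asarray(s['pixels']),cv2.COLOR_RGB2BGR))
    np.savez('pics/'+fn+'.npz',K=s['camera_matrix'],R=s['R'],t=s['t'])
    return s
def cal(fn):
    d=np.load('pics/'+fn+'.npz'); return d['K'],d['R'],d['t']
def px2w(fn,u,v,z):
    K,R,t=cal(fn); d=R.T@np.linalg.inv(K)@np.array([u,v,1.]); c=-R.T@np.asarray(t).ravel()
    return (c+d*(z-c[2])/d[2])
def w2px(fn,X):
    K,R,t=cal(fn); p=K@(R@np.asarray(X,float)+np.asarray(t).ravel()); return p[:2]/p[2]
E
python3 - <<'E'
from h import *
for n in('top','side'):
    snap(n,n+'0'); K,R,t=cal(n+'0'); print(n,K[0,0],-R.T@t.ravel(),R[2])
s=observe(); print(s)
E
```

```text
pics
top 477.90285473658923 [ 0.27434845 -0.01388118  1.38943187] [ 0.21767803 -0.00625551 -0.97600059]
side 529.8968326624098 [0.03027548 0.65477574 0.97365719] [ 0.43416074 -0.52624756 -0.73114154]
{'clock': 0.1, 'joint_positions': array([ 1.61120896,  0.50177522, -0.42681443,  1.55135531,  0.22081715,
        1.13828379, -0.21027004]), 'joint_velocities': array([-3.97207250e-04, -1.08220412e-03,  1.06747905e-05, -3.17148221e-03,
       -1.08573481e-03,  2.09050740e-03, -9.09504988e-04]), 'joint_torque': array([-1.05086487e-02, -5.67873788e+01, -5.83826557e+00, -2.79916817e+01,
       -6.89792074e-02,  2.41221674e-02,  6.11037467e-05]), 'position': array([ 0.14344252, -0.63333932,  0.23376532]), 'orientation': array([ 9.93796550e-01,  1.11209887e-01, -6.97089813e-05, -8.79121723e-04]), 'contact_force': array([ 0.61955073,  0.24602918, -0.4887553 ]), 'ft_torque': array([ 0.0095228 , -0.06555475,  0.01911402]), 'grip_force': 0.0, 'width': 0.09178150325673513}
```

View pics/top0.png

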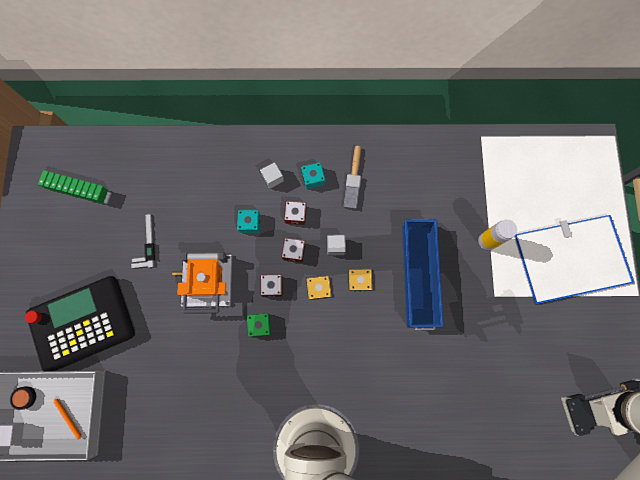

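View pics/side0.png

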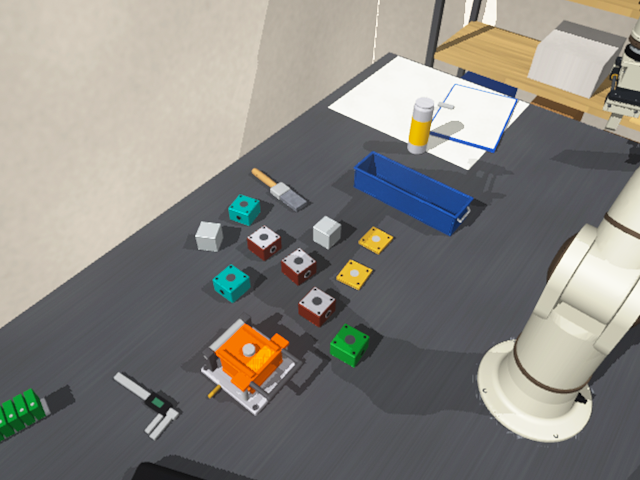

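Top view: red-brown castings at about (295,212), (292,249) and (271,285). Look-alikes not meant: turquoise at (313,174) and (248,220), green at (258,325). There are two brass covers, at (319,288) and (360,280). The box is at (422,273), the fixture at (205,281) and the aluminium cubes at (272,175) and (336,243). An enlarged crop comes next to confirm this.

Run:
```python
from h import *
a=cv2.imread('pics/top0.png')
cv2.imwrite('pics/c1.png',cv2.resize(a[190:340,240:440],None,fx=4,fy=4,interpolation=cv2.INTER_CUBIC))
b=cv2.imread('pics/side0.png')
f1=cv2.resize(a[240:320,160:245],(425,400),interpolation=cv2.INTER_CUBIC)
f2=cv2.resize(b[300:420,190:310],(375,375),interpolation=cv2.INTER_CUBIC)
c=np.zeros((400,800,3),np.uint8); c[:,:425]=f1; c[:375,425:]=f2; cv2.imwrite('pics/c2.png',c)
```

```text
(no output)
```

View pics/c1.png

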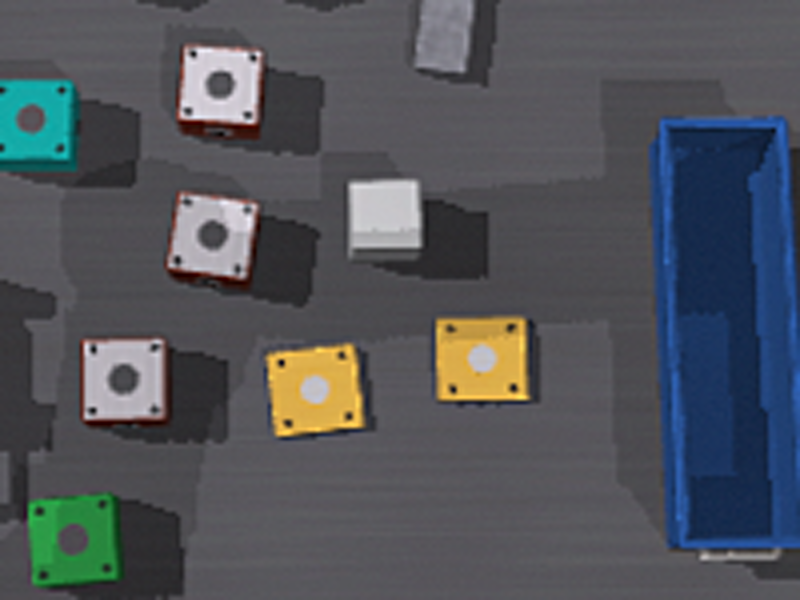

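View pics/c2.png

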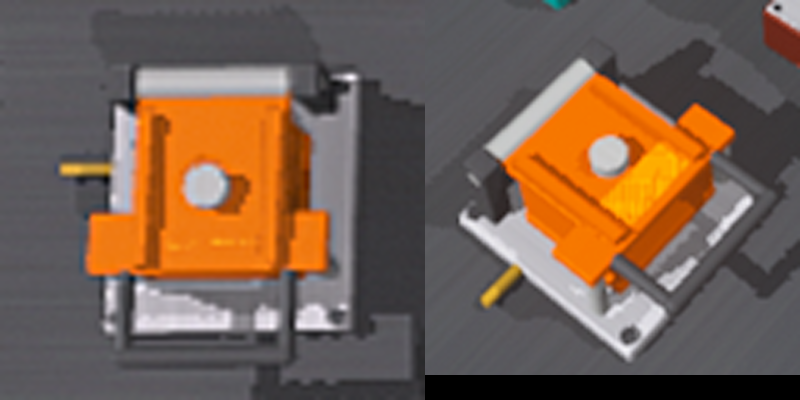

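Confirmed in the enlarged crop: red-brown sides with bright tops at crop (220,86), (212,235) and (123,380) are the castings. The two brass covers are at (315,390) and (482,359), and no third one is visible. The fixture's hinge points to image-up (world +x) and the pull bar to image-down.

```bash
cat > m.py <<'E'
from h import *
def masks(fn,cam):
    a=cv2.imread('pics/'+fn+'.png'); h=cv2.cvtColor(a,cv2.COLOR_BGR2HSV)
    return {'white':((h[...,2]>140)&(h[...,1]<45)).astype(np.uint8),'brass':((h[...,0]>17)&(h[...,0]<32)&(h[...,1]>90)&(h[...,2]>110)).astype(np.uint8),'blue':((h[...,0]>100)&(h[...,0]<125)&(h[...,1]>150)).astype(np.uint8)}
def blobs(m,fn,z,amin=300,amax=1200,roi=None):
    m=cv2.morphologyEx(m,cv2.MORPH_CLOSE,np.ones((5,5),np.uint8))
    n,l,s,c=cv2.connectedComponentsWithStats(m); out=[]
    for i in range(1,n):
        if not amin<s[i,4]<amax: continue
        cn=max(cv2.findContours((l==i).astype(np.uint8),cv2.RETR_EXTERNAL,cv2.CHAIN_APPROX_NONE)[0],key=len)[:,0,:]
        W=np.array([px2w(fn,u,v,z)[:2] for u,v in cn]); ci=px2w(fn,*c[i],z)[:2]
        r=cv2.minAreaRect((W*1000).astype(np.float32))
        out.append((c[i].round(1),s[i,4],ci.round(4),np.round(r[0],1),np.round(r[1],1),round(r[2],1)))
    return out
E
python3 - <<'E'
from m import *
for fn,lo,hi in(('top0',200,1000),('side0',200,2000)):
    M=masks(fn,0)
    for k,z in(('white',.042),('brass',.01)):
        for b in blobs(M[k],fn,z,lo,hi):
            if b[2][0]>.25 and abs(b[2][1])<.45: print(fn,k,*b)
# fixture & box rough from crops
for n,u,v in(('bl',115,358),('br',293,358)):  # bar ends in c2 (5x)
    print('bar',n,px2w('top0',160+(u+.5)/5-.5,240+(v+.5)/5-.5,.06).round(4))
for n,u,v in(('tl',113,75),('tr',357,75),('br',350,330),('bl',104,330)):
    print('base',n,px2w('top0',160+(u+.5)/5-.5,240+(v+.5)/5-.5,.012).round(4))
for n,u,v in(('tl',659,118),('tr',784,118),('bl',669,548)):
    print('box',n,px2w('top0',240+(u+.5)/4-.5,190+(v+.5)/4-.5,.07).round(4))
for n,p in dict(cube1=(336,240,.05),cube2=(272,172,.05),can=(503,232,.16)).items(): print(n,px2w('top0',*p).round(3))
a=cv2.imread('pics/top0.png'); b=cv2.imread('pics/side0.png')
c=np.zeros((600,800,3),np.uint8)
c[:520,:260]=cv2.resize(a[210:340,395:460],(260,520),interpolation=cv2.INTER_CUBIC)
c[:360,270:790]=cv2.resize(b[148:238,348:478],(520,360),interpolation=cv2.INTER_CUBIC); cv2.imwrite('pics/c3.png',c)
E
```

```text
top0 white [270.6 172.7] 265 [0.7793 0.1315] [778.3 130.4] [52.  50.7] 26.2
top0 white [351.5 190.1] 397 [ 0.7237 -0.1086] [ 722.8 -108.8] [ 39.6 100.5] 83.1
top0 white [294.6 210.9] 308 [0.6606 0.0595] [661.1  59.2] [55.7 54.3] 85.1
top0 white [335.9 243.1] 288 [ 0.5635 -0.0603] [563.9 -59.2] [49.2 47.2] 89.7
top0 white [292.6 248.5] 325 [0.5482 0.0645] [548.4  64.3] [55.6 54.7] 81.3
top0 white [211.2 291.9] 646 [0.425  0.2928] [458.3 309.1] [135.5 145.2] 89.6
top0 white [270.5 284.5] 351 [0.4449 0.1263] [445.  126.4] [54.2 53.9] 0.7
top0 brass [360. 279.] 452 [ 0.4632 -0.13  ] [ 463.4 -130.9] [66.5 58.4] 89.6
top0 brass [318.4 287.1] 448 [ 0.4405 -0.0089] [440.8  -8.9] [60.5 66. ] 6.3
side0 white [286.3 194.6] 431 [ 0.713  -0.0908] [712.  -88.4] [ 48.2 102. ] 78.9
side0 white [324.  230.6] 518 [ 0.5586 -0.0505] [559.2 -48.9] [58.2 99.9] 18.0
side0 white [207.1 235.7] 573 [0.7673 0.1384] [768.4 138.8] [56.5 98.6] 39.1
side0 white [263.3 236.8] 374 [0.6594 0.0563] [659.7  55.9] [56.5 56.8] 85.8
side0 white [298.2 260.4] 412 [0.5469 0.0612] [547.2  60.5] [56.1 56.5] 81.6
side0 white [316.4 300.9] 489 [0.4436 0.1241] [443.5 123.5] [55.2 54.9] 90.0
side0 white [226.6 334.5] 289 [0.5346 0.3052] [534.6 304.3] [16.  87.2] 0.3
side0 white [236.  390.3] 926 [0.4336 0.3811] [447.  374.8] [145.5  41.1] 0.8
side0 brass [375.1 240. ] 535 [ 0.459  -0.1281] [ 459.3 -129.2] [61.9 73.4] 0.7
side0 brass [353.5 274.3] 617 [ 0.4376 -0.0073] [437.9  -8.3] [63.1 72.4] 6.5
side0 brass [259.8 358.3] 315 [0.4588 0.2908] [458.3 289.7] [57.2 26.8] 89.6
bar bl [0.3704 0.3651 0.06  ]
bar br [0.3697 0.2672 0.06  ]
base tl [0.5382 0.3893 0.012 ]
base tr [0.5373 0.2465 0.012 ]
base br [0.3888 0.2454 0.012 ]
base bl [0.3897 0.386  0.012 ]
box tl [ 0.6264 -0.2559  0.07  ]
box tr [ 0.6259 -0.3453  0.07  ]
box bl [ 0.3239 -0.2493  0.07  ]
cube1 [ 0.571 -0.06   0.05 ]
cube2 [0.778 0.127 0.05 ]
can [ 0.566 -0.499  0.16 ]
```

View pics/c3.png

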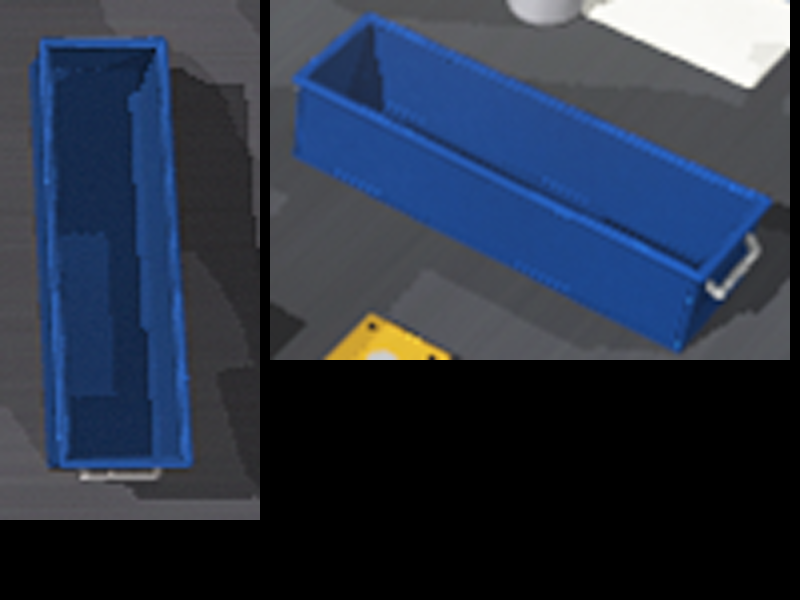

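Box rim corners (outer): top crop (40,38), (167,38), (62,466), (190,466). Side crop (372,14), (296,76), (770,200), (695,280). Next is a fit of the box pose to the rim from both views.

Run:
```python
from h import *
from scipy.optimize import least_squares
# top crop 4x origin (395,210); side crop at (270,0), 4x origin (348,148)
T=[(40,38),(167,38),(62,466),(190,466)]; S=[(372,14),(296,76),(770,200),(695,280)]
t=[(395+(u+.5)/4-.5,210+(v+.5)/4-.5) for u,v in T]; s=[(348+(u-270+.5)/4-.5,148+(v+.5)/4-.5) for u,v in S]
for p in t: print('t',px2w('top0',*p,.07).round(4))
for p in s: print('s',px2w('side0',*p,.07).round(4))
def corn(p,a,b): 
    c,si=np.cos(p[2]),np.sin(p[2]); x,y=a*.148,b*.042
    return [p[0]+c*x-si*y,p[1]+si*x+c*y,.07]
ab=[(1,1),(1,-1),(-1,1),(-1,-1)]; abs_=[(1,-1),(1,1),(-1,-1),(-1,1)]
ft=lambda p:np.ravel([w2px('top0',corn(p,*k))-q for k,q in zip(ab,t)])
fs=lambda p:np.ravel([w2px('side0',corn(p,*k))-q for k,q in zip(abs_,s)])
for f in(ft,fs,lambda p:np.r_[ft(p),fs(p)]):
    r=least_squares(f,[.475,-.3,0]); print(r.x.round(4),np.abs(r.fun).max().round(2))
# fixture: base corners + bar, top view
B=[(113,75,75,70,.012),(357,75,75,-70,.012),(350,330,-75,-70,.012),(104,330,-75,70,.012)]
q=[(160+(u+.5)/5-.5,240+(v+.5)/5-.5) for u,v,*_ in B]
def ff(p):
    c,si=np.cos(p[2]),np.sin(p[2])
    return np.ravel([w2px('top0',[p[0]+(c*x-si*y)/1e3,p[1]+(si*x+c*y)/1e3,z])-k for (_,_,x,y,z),k in zip(B,q)])
r=least_squares(ff,[.46,.315,0]); print('fix',r.x.round(4),np.abs(r.fun).max().round(2))
# side view: base corners crop c2 right: scale 375/120
sc=375/120
for n,u,v,z in(('fl',460,213,.012),('front',632,358,.012),('barL',672,305,.06),('barR',770,203,.06)):
    print(n,px2w('side0',190+(u-425+.5)/sc-.5,300+(v+.5)/sc-.5,z).round(4))
```

```text
t [ 0.6264 -0.2566  0.07  ]
t [ 0.6259 -0.3475  0.07  ]
t [ 0.3252 -0.2582  0.07  ]
t [ 0.3246 -0.3454  0.07  ]
s [ 0.6209 -0.3486  0.07  ]
s [ 0.6231 -0.2629  0.07  ]
s [ 0.3235 -0.349   0.07  ]
s [ 0.326  -0.2574  0.07  ]
[ 0.4752 -0.3019 -0.0006] 1.24
[ 0.4732 -0.3043 -0.0115] 1.29
[ 0.474  -0.303  -0.0051] 1.84
fix [0.4635 0.3168 0.0056] 0.72
fl [0.5358 0.3818 0.012 ]
front [0.3835 0.3835 0.012 ]
barL [0.3696 0.3586 0.06  ]
barR [0.3672 0.2712 0.06  ]
```

Request:
{"fn": "carry_out", "kwargs": {
  "motion": "0 0 0 0 0 0.11 -1; 0 0 0 0 0 0.113 -1; 5 -5 0 0 0 0 -1; 6 -6 0 0 0 0 -1; 6 -6 0 0 0 0 -1",
  "squeeze": 30
}}

```text
clock: 0.72
position: [0.2773, -0.4997, 0.2343]
orientation: [1.0, -0.0, -0.0, -0.0]
contact_force: [0.9, -0.2, 0.4]
width: 0.092
grip_force: 0.0
```

```bash
cat > d.py <<'E'
from h import *
# usage: d.py x y z yaw -> deltas (cm, tool frame) to reach the target
s=observe(); p=np.array(s['position']); Rt=Ro.from_quat(s['orientation'])
M=Rt.as_matrix(); yaw=np.arctan2(M[1,0],M[0,0])
print('t',round(s['clock'],2),'p',p.round(4),'yaw',round(yaw,4),'tilt',M[:2,2].round(4),'w',round(s['width'],4),'grip',round(s['grip_force'],1),'F',np.round(s['contact_force'],1))
print('q',np.round(s['joint_positions'],2))
if len(sys.argv)>3:
    a=list(map(float,sys.argv[1:])); ty=a[3] if len(a)>3 else yaw
    Tg=Ro.from_matrix(np.array([[np.cos(ty),np.sin(ty),0],[np.sin(ty),-np.cos(ty),0],[0,0,-1]]))
    print('shift now-frame cm',(M.T@(np.array(a[:3])-p)*100).round(2),'in goal frame',(Tg.as_matrix().T@(np.array(a[:3])-p)*100).round(2),'turn',(Rt.inv()*Tg).as_rotvec().round(4))
E
python3 d.py 0.444 0.125 0.2 0
```

```text
t 0.72 p [ 0.2773 -0.4997  0.2343] yaw -0.0006 tilt [-0.      0.0006] w 0.092 grip 0.0 F [ 0.9 -0.2  0.4]
q [ 1.38  0.36 -0.45  1.75  0.18  1.07 -0.71]
shift now-frame cm [ 16.63 -62.48   3.47] in goal frame [ 16.67 -62.47   3.43] turn [-0.0006  0.     -0.0006]
```

Request:
{"fn": "carry_out", "kwargs": {
  "motion": "4 -6 0 0 0 0 -1; 4 -6 0 0 0 0 -1; 4 -6 0 0 0 0 -1; 1 -6 0 0 0 0 -1; 0 -6 0 0 0 0 -1"
}}

```text
clock: 1.35
position: [0.3911, -0.2228, 0.2346]
orientation: [1.0, 0.001, 0.0, -0.0]
contact_force: [0.8, 0.1, 0.3]
width: 0.0915
grip_force: 0.0
```

Request:
{"fn": "carry_out", "kwargs": {
  "motion": "0 -6 0 0 0 0 -1; 0 -6 0 0 0 0 -1; 0 -6 0 0 0 0 -1; 0 -6 2 0 0 0 -1; 0 0 0 0 0 0 -1"
}}

```text
clock: 1.98
position: [0.389, 0.0182, 0.2142]
orientation: [1.0, 0.004, -0.001, -0.0]
contact_force: [0.5, -0.8, -0.7]
width: 0.092
grip_force: 0.0
```

```bash
python3 d.py 0.4443 0.125 0.12 0.005
```

```text
t 1.98 p [0.389  0.0182 0.2142] yaw 0.0083 tilt [-0.0016  0.0008] w 0.092 grip 0.0 F [ 0.5 -0.8 -0.7]
q [ 0.75  0.07 -0.88  2.17  0.07  0.93 -1.73]
shift now-frame cm [  5.64 -10.63   9.42] in goal frame [  5.59 -10.65   9.42] turn [-0.0008  0.0016  0.0033]
```

Request:
{"fn": "carry_out", "kwargs": {
  "motion": "2.8 -5 3 0 0 0 -1; 2.8 -5.6 3 0 0 0 -1; 0 0 3 0 0 0 -1; 0 0 0 0 0 0 -1; 0 0 0 0 0 0 -1"
}}

```text
clock: 2.6
position: [0.4429, 0.1117, 0.1295]
orientation: [1.0, -0.001, 0.0, 0.0]
contact_force: [-0.3, 0.6, 0.6]
width: 0.0916
grip_force: 0.0
```

```bash
python3 d.py 0.4443 0.125 0.022 0.005
```

```text
t 2.6 p [0.4429 0.1117 0.1295] yaw -0.0017 tilt [ 0.0001 -0.0005] w 0.0916 grip 0.0 F [-0.3  0.6  0.6]
q [ 0.42  0.4  -0.85  2.1   0.42  0.81 -2.26]
shift now-frame cm [ 0.14 -1.34 10.75] in goal frame [ 0.15 -1.33 10.75] turn [ 0.0005 -0.0001 -0.0067]
```

Request:
{"fn": "carry_out", "kwargs": {
  "motion": "0.15 -1.3 2 0 0 -0.006 -1; 0 0 3 0 0 0 -1; 0 0 3 0 0 0 -1; 0 0 2.7 0 0 0 -1; 0 0 0 0 0 0 -1"
}}

```text
clock: 3.22
position: [0.4441, 0.1241, 0.0221]
orientation: [1.0, 0.002, -0.0, 0.001]
contact_force: [-0.1, -0.1, 0.4]
width: 0.092
grip_force: 0.0
```

Request:
{"fn": "carry_out", "kwargs": {
  "motion": "0 0 0 0 0 0 1; 0 0 0 0 0 0 1; 0 0 0 0 0 0 1; 0 0 0 0 0 0 1; 0 0 0 0 0 0 1",
  "squeeze": 40
}}

```text
clock: 3.85
position: [0.4447, 0.1256, 0.0226]
orientation: [1.0, 0.003, 0.001, 0.0]
contact_force: [-1.4, -1.5, 6.6]
width: 0.0601
grip_force: 40.0
```

```bash
python3 d.py 0.4443 0.125 0.022 0.005
```

```text
t 3.85 p [0.4447 0.1256 0.0226] yaw 0.0057 tilt [ 0.001  -0.0003] w 0.0601 grip 40.0 F [-1.4 -1.5  6.6]
q [ 0.23  0.59 -0.68  2.14  0.65  0.62 -2.47]
shift now-frame cm [-0.04  0.06  0.06] in goal frame [-0.04  0.06  0.06] turn [ 0.0003 -0.001   0.0007]
```

Request:
{"fn": "carry_out", "kwargs": {
  "motion": "0 0 -3 0 0 0 1; 0 0 -5 0 0 0 1; 0 0 -5 0 0 0 1; 0 3 -1 0 0 0 1; 0 5 0 0 0 0 1"
}}

```text
clock: 4.47
position: [0.4451, 0.0464, 0.1631]
orientation: [1.0, 0.005, 0.001, -0.0]
contact_force: [0.6, -0.9, -4.0]
width: 0.0598
grip_force: 40.0
```

Request:
{"fn": "carry_out", "kwargs": {
  "motion": "0 5 0 0 0 0 1; 0 5 0 0 0 0 1; 0 5 0 0 0 0 1; 0 5 0 0 0 0 1; -2 5 0 0 0 0 1"
}}

```text
clock: 5.1
position: [0.4263, -0.2057, 0.1617]
orientation: [1.0, 0.003, 0.0, -0.0]
contact_force: [0.9, -0.1, -4.6]
width: 0.0602
grip_force: 40.0
```

Request:
{"fn": "carry_out", "kwargs": {
  "motion": "-2 5 0 0 0 0 1; -2 3 0 0 0 0 1; 0 0 0 0 0 -0.18 1; 0 0 0 0 0 -0.18 1; 0 0 0 0 0 -0.18 1"
}}

```text
clock: 5.72
position: [0.3855, -0.2842, 0.1613]
orientation: [0.962, 0.272, -0.001, -0.001]
contact_force: [-0.6, 0.1, -4.5]
width: 0.0599
grip_force: 40.0
```

Request:
{"fn": "carry_out", "kwargs": {
  "motion": "0 0 0 0 0 -0.18 1; 0 0 0 0 0 -0.18 1; 0 0 0 0 0 -0.18 1; 0 0 0 0 0 -0.18 1; 0 0 0 0 0 -0.18 1"
}}

```text
clock: 6.35
position: [0.3855, -0.2842, 0.1613]
orientation: [0.748, 0.664, -0.0, -0.001]
contact_force: [-0.3, -0.2, -3.9]
width: 0.0595
grip_force: 40.0
```

```bash
python3 d.py 0.385 -0.303 0.10 1.567
```

```text
t 6.35 p [ 0.3855 -0.2842  0.1613] yaw 1.452 tilt [-0.0016  0.001 ] w 0.0595 grip 40.0 F [-0.3 -0.2 -3.9]
q [ 1.48  0.49 -1.11  2.02  0.54  0.96 -0.02]
shift now-frame cm [-1.88  0.18  6.12] in goal frame [-1.88 -0.05  6.13] turn [-0.0017 -0.0009 -0.115 ]
```

Request:
{"fn": "carry_out", "kwargs": {
  "motion": "0 0 0 0 0 -0.115 1; -1.9 0 2 0 0 0 1; 0 0 2 0 0 0 1; 0 0 0 0 0 0 1; 0 0 0 0 0 0 1"
}}

```text
clock: 6.98
position: [0.3866, -0.3027, 0.1221]
orientation: [0.71, 0.704, 0.0, -0.0]
contact_force: [0.9, -0.4, -4.8]
width: 0.0598
grip_force: 40.0
```

```bash
python3 d.py 0.385 -0.303 0.027 1.567
python3 - <<'E'
from h import *
snap('top','t1'); snap('side','s1')
a=cv2.imread('pics/t1.png'); b=cv2.imread('pics/s1.png')
c=np.zeros((560,800,3),np.uint8)
c[:520,:320]=cv2.resize(a[210:340,385:465],(320,520),interpolation=cv2.INTER_CUBIC)
c[:480,330:800]=cv2.resize(b[118:238,360:478],(470,480),interpolation=cv2.INTER_CUBIC); cv2.imwrite('pics/c4.png',c)
E
```

```text
t 6.97 p [ 0.3866 -0.3027  0.1221] yaw 1.5622 tilt [-0.      0.0007] w 0.0598 grip 40.0 F [ 0.9 -0.4 -4.8]
q [ 1.45  0.58 -1.05  2.02  0.64  0.92  0.04]
shift now-frame cm [-0.04 -0.16  9.51] in goal frame [-0.03 -0.16  9.51] turn [-0.     -0.0007 -0.0048]
```

View pics/c4.png

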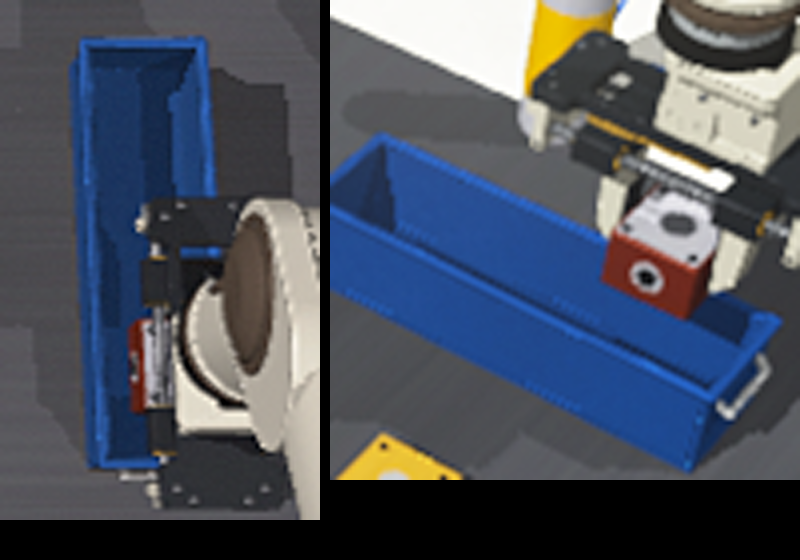

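The crop shows the casting held level over the near end of the box, between the walls: port at crop (646,278), near end wall at (740,350). It is lined up to lower.

Request:
{"fn": "carry_out", "kwargs": {
  "motion": "0 -0.1 3 0 0 0 1; 0 0 3 0 0 0 1; 0 0 2 0 0 0 1; 0 0 1 0 0 0 1; 0 0 0.2 0 0 0 1"
}}

```text
clock: 7.7
position: [0.3857, -0.3037, 0.0301]
orientation: [0.711, 0.704, 0.0, 0.0]
contact_force: [-0.3, -0.0, -4.5]
width: 0.06
grip_force: 40.0
```

```bash
python3 d.py 0.385 -0.303 0.027 1.567
```

```text
t 7.7 p [ 0.3857 -0.3037  0.0301] yaw 1.561 tilt [ 0.0003 -0.0001] w 0.06 grip 40.0 F [-0.3 -0.  -4.5]
q [ 1.33  0.71 -0.89  2.07  0.82  0.77 -0.09]
shift now-frame cm [ 0.07 -0.07  0.31] in goal frame [ 0.07 -0.07  0.31] turn [ 0.0003  0.0001 -0.006 ]
```

Request:
{"fn": "carry_out", "kwargs": {
  "motion": "0 0 0.2 0 0 0 1; 0 0 0.15 0 0 0 1; 0 0 0 0 0 0 1; 0 0 0 0 0 0 -0.42; 0 0 0 0 0 0 -0.42"
}}

```text
clock: 8.32
position: [0.386, -0.304, 0.027]
orientation: [0.711, 0.704, 0.0, 0.001]
contact_force: [0.5, -0.0, 0.9]
width: 0.0651
grip_force: 0.0
```

Request:
{"fn": "carry_out", "kwargs": {
  "motion": "0 0 0 0 0 0 -0.42; 0 0 -2 0 0 0 -0.42; 0 0 -4 0 0 0 -0.42; 0 0 -5 0 0 0 -0.42; 0 0 -3 0 0 0 -0.42"
}}

```text
clock: 8.95
position: [0.3862, -0.3039, 0.1687]
orientation: [0.71, 0.704, 0.0, 0.001]
contact_force: [-0.4, -1.5, -0.8]
width: 0.0649
grip_force: 0.0
```

```bash
python3 d.py 0.548 0.063 0.15 -0.15;python3 - <<'E'
from m import *
snap('top','t2')
for k,z in(('white',.042),('brass',.01)):
    for b in blobs(masks('t2',0)[k],'t2',z,200,1000):
        if b[2][0]>.25 and abs(b[2][1])<.45: print(k,*b)
E
```

```text
t 8.95 p [ 0.3862 -0.3039  0.1687] yaw 1.5613 tilt [ 0.0017 -0.0016] w 0.0649 grip 0.0 F [-0.4 -1.5 -0.8]
q [ 1.52  0.51 -1.13  1.99  0.56  0.99  0.11]
shift now-frame cm [36.85 15.83  1.84] in goal frame [ 10.51 -38.7    1.87] turn [ 2.7000e-03 -2.0000e-04  1.7113e+00]
white [270.6 172.7] 265 [0.7793 0.1315] [778.3 130.4] [52.  50.7] 26.2
white [294.6 210.9] 310 [0.6606 0.0593] [661.   59.2] [55.9 54.4] 84.7
white [335.9 243.1] 288 [ 0.5635 -0.0603] [563.9 -59.2] [49.2 47.2] 89.7
white [292.5 248.6] 323 [0.5482 0.0647] [548.4  64.7] [54.8 54.6] 81.4
white [211.2 291.9] 646 [0.425  0.2928] [458.3 309.1] [135.5 145.2] 89.6
brass [360. 279.] 452 [ 0.4632 -0.13  ] [ 463.4 -130.9] [66.5 58.4] 89.6
brass [318.4 287.1] 448 [ 0.4405 -0.0089] [440.9  -8.8] [60.8 65.7] 6.3
```

Request:
{"fn": "carry_out", "kwargs": {
  "motion": "5.3 2.2 0 0 0 0 -1; 5.3 2.2 0 0 0 0 -1; 5.3 2.2 0 0 0 0 -1; 5.3 2.3 0 0 0 0 -1; 5.3 2.3 0 0 0 0 -1"
}}

```text
clock: 9.62
position: [0.5006, -0.0384, 0.1665]
orientation: [0.711, 0.703, -0.0, 0.0]
contact_force: [0.6, -0.6, -0.6]
width: 0.0917
grip_force: 0.0
```

Request:
{"fn": "carry_out", "kwargs": {
  "motion": "5.3 2.3 0 0 0 0 -1; 5 2.3 0 0 0 0 -1; 0 0 0 0 0 0.18 -1; 0 0 0 0 0 0.18 -1; 0 0 0 0 0 0.18 -1"
}}

```text
clock: 10.25
position: [0.5468, 0.0632, 0.1662]
orientation: [0.874, 0.486, -0.0, -0.0]
contact_force: [-0.9, 0.7, -0.3]
width: 0.0917
grip_force: 0.0
```

Request:
{"fn": "carry_out", "kwargs": {
  "motion": "0 0 0 0 0 0.18 -1; 0 0 0 0 0 0.18 -1; 0 0 0 0 0 0.18 -1; 0 0 0 0 0 0.18 -1; 0 0 0 0 0 0.18 -1"
}}

```text
clock: 10.88
position: [0.5468, 0.0629, 0.1663]
orientation: [0.998, 0.058, -0.0, 0.0]
contact_force: [-0.0, 0.3, -0.2]
width: 0.0918
grip_force: 0.0
```

Request:
{"fn": "carry_out", "kwargs": {
  "motion": "0 0 0 0 0 0.18 -1; 0 0 0 0 0 0.09 -1; 0 0 2 0 0 0 -1; 0 0 2 0 0 0 -1; 0 0 0 0 0 0 -1"
}}

```text
clock: 11.5
position: [0.5447, 0.0624, 0.1236]
orientation: [0.997, -0.074, -0.003, 0.0]
contact_force: [0.9, 0.2, -0.4]
width: 0.092
grip_force: 0.0
```

```bash
python3 d.py 0.548 0.063 0.022 -0.15
```

```text
t 11.5 p [0.5447 0.0624 0.1236] yaw -0.1479 tilt [-0.0055 -0.    ] w 0.092 grip 0.0 F [ 0.9  0.2 -0.4]
q [ 0.33  0.51 -0.63  1.89  0.38  0.87 -2.2 ]
shift now-frame cm [ 0.37 -0.12 10.15] in goal frame [ 0.32 -0.11 10.16] turn [0.0008 0.0054 0.0021]
```

Request:
{"fn": "carry_out", "kwargs": {
  "motion": "0.35 -0.1 2 0 0.005 0.002 -1; 0 0 3 0 0 0 -1; 0 0 3 0 0 0 -1; 0 0 2.1 0 0 0 -1; 0 0 0 0 0 0 -1"
}}

```text
clock: 12.12
position: [0.5497, 0.0631, 0.024]
orientation: [0.997, -0.075, 0.001, 0.0]
contact_force: [-0.7, -0.2, 0.1]
width: 0.0915
grip_force: 0.0
```

Request:
{"fn": "carry_out", "kwargs": {
  "motion": "0 0 0 0 0 0 1; 0 0 0 0 0 0 1; 0 0 0 0 0 0 1; 0 0 0 0 0 0 1; 0 0 0 0 0 0 1",
  "squeeze": 40
}}

```text
clock: 12.75
position: [0.5515, 0.0629, 0.0261]
orientation: [0.997, -0.076, 0.003, 0.0]
contact_force: [-0.8, -0.7, 6.1]
width: 0.06
grip_force: 40.0
```

```bash
python3 d.py 0.548 0.063 0.022 -0.15;python3 d.py 0.474 -0.303 0.15 1.567
```

```text
t 12.75 p [0.5515 0.0629 0.0261] yaw -0.1513 tilt [ 0.0059 -0.0012] w 0.06 grip 40.0 F [-0.8 -0.7  6.1]
q [ 0.25  0.66 -0.53  1.92  0.51  0.69 -2.31]
shift now-frame cm [-0.35  0.05  0.41] in goal frame [-0.35  0.05  0.41] turn [ 0.0003 -0.006  -0.0013]
t 12.75 p [0.5515 0.0629 0.0261] yaw -0.1513 tilt [ 0.0059 -0.0012] w 0.06 grip 40.0 F [-0.8 -0.7  6.1]
q [ 0.25  0.66 -0.53  1.92  0.51  0.69 -2.31]
shift now-frame cm [ -2.07  37.35 -12.39] in goal frame [-36.62  -7.61 -12.39] turn [ 0.0054 -0.0042 -1.7183]
```

Request:
{"fn": "carry_out", "kwargs": {
  "motion": "0 0 -3 0 0 0 1; 0 0 -5 0 0 0 1; 0 0 -4.5 0 0 0 1; -0.3 2.5 0 0 0 0 1; -0.3 5.3 0 0 0 0 1"
}}

```text
clock: 13.38
position: [0.5326, -0.0108, 0.1508]
orientation: [0.997, -0.073, 0.003, -0.001]
contact_force: [-0.2, -0.9, -4.2]
width: 0.0595
grip_force: 40.0
```

Request:
{"fn": "carry_out", "kwargs": {
  "motion": "-0.3 5.3 0 0 0 0 1; -0.3 5.3 0 0 0 0 1; -0.3 5.3 0 0 0 0 1; -0.3 5.3 0 0 0 0 1; -0.2 5.3 0 0 0 0 1"
}}

```text
clock: 14.0
position: [0.4774, -0.274, 0.1494]
orientation: [0.997, -0.075, 0.002, -0.0]
contact_force: [0.7, -0.7, -4.9]
width: 0.0594
grip_force: 40.0
```

Request:
{"fn": "carry_out", "kwargs": {
  "motion": "-0.2 2.7 0 0 0 0 1; 0 0 0 0 0 0 1; 0 0 0 0 0 -0.18 1; 0 0 0 0 0 -0.18 1; 0 0 0 0 0 -0.18 1"
}}

```text
clock: 14.62
position: [0.4726, -0.2974, 0.1496]
orientation: [0.98, 0.197, 0.002, -0.0]
contact_force: [-0.3, -0.7, -4.7]
width: 0.0597
grip_force: 40.0
```

Request:
{"fn": "carry_out", "kwargs": {
  "motion": "0 0 0 0 0 -0.18 1; 0 0 0 0 0 -0.18 1; 0 0 0 0 0 -0.18 1; 0 0 0 0 0 -0.18 1; 0 0 0 0 0 -0.18 1"
}}

```text
clock: 15.25
position: [0.4726, -0.2976, 0.1497]
orientation: [0.797, 0.604, 0.002, 0.001]
contact_force: [-0.2, 0.2, -4.0]
width: 0.0596
grip_force: 40.0
```

Request:
{"fn": "carry_out", "kwargs": {
  "motion": "0 0 0 0 0 -0.18 1; 0 0 0 0 0 -0.098 1; 0 0 2 0 0 0 1; 0 0 0 0 0 0 1; 0 0 0 0 0 0 1"
}}

```text
clock: 15.88
position: [0.4728, -0.2986, 0.1298]
orientation: [0.709, 0.706, 0.001, 0.001]
contact_force: [0.5, -0.3, -4.3]
width: 0.0597
grip_force: 40.0
```

```bash
python3 d.py 0.474 -0.2995 0.0305 1.567
```

```text
t 15.88 p [ 0.4728 -0.2986  0.1298] yaw 1.5665 tilt [0.0041 0.0001] w 0.0597 grip 40.0 F [ 0.5 -0.3 -4.3]
q [ 1.22  0.62 -0.93  1.86  0.6   0.96  0.01]
shift now-frame cm [-0.09  0.08  9.93] in goal frame [-0.09  0.12  9.93] turn [ 0.0041 -0.0001 -0.0005]
```

Request:
{"fn": "carry_out", "kwargs": {
  "motion": "-0.1 0.12 3 0 0 0 1; 0 0 3 0 0 0 1; 0 0 2.5 0 0 0 1; 0 0 1 0 0 0 1; 0 0 0.2 0 0 0 1"
}}

```text
clock: 16.5
position: [0.4749, -0.3002, 0.0334]
orientation: [0.709, 0.706, 0.002, 0.002]
contact_force: [0.7, -0.6, -4.8]
width: 0.0594
grip_force: 40.0
```

```bash
python3 d.py 0.474 -0.2995 0.0305 1.567
```

```text
t 16.5 p [ 0.4749 -0.3002  0.0334] yaw 1.5667 tilt [ 0.005  -0.0006] w 0.0594 grip 40.0 F [ 0.7 -0.6 -4.8]
q [ 1.13  0.75 -0.81  1.9   0.74  0.82 -0.09]
shift now-frame cm [ 0.07 -0.1   0.29] in goal frame [ 0.07 -0.09  0.29] turn [ 0.005   0.0006 -0.0003]
```

Request:
{"fn": "carry_out", "kwargs": {
  "motion": "0 0 0.2 0 0 0 1; 0 0 0.13 0 0 0 1; 0 0 0 0 0 0 1; 0 0 0 0 0 0 -0.42; 0 0 0 0 0 0 -0.42"
}}

```text
clock: 17.12
position: [0.4755, -0.3007, 0.0308]
orientation: [0.708, 0.706, 0.002, 0.003]
contact_force: [0.6, 0.0, -0.3]
width: 0.0648
grip_force: 0.0
```

Request:
{"fn": "carry_out", "kwargs": {
  "motion": "0 0 0 0 0 0 -0.42; 0 0 -2 0 0 0 -0.42; 0 0 -4 0 0 0 -0.42; 0 0 -5 0 0 0 -0.42; 0 0 -3 0 0 0 -0.42"
}}

```text
clock: 17.75
position: [0.4753, -0.3003, 0.1739]
orientation: [0.708, 0.706, 0.002, 0.004]
contact_force: [0.4, -0.3, -0.6]
width: 0.0647
grip_force: 0.0
```

Request:
{"fn": "carry_out", "kwargs": {
  "motion": "5.1 2.6 0 0 0 0 -1; 5.1 2.6 0 0 0 0 -1; 5.1 2.6 0 0 0 0 -1; 5.1 2.6 0 0 0 0 -1; 5.1 2.7 0 0 0 0 -1"
}}

```text
clock: 18.38
position: [0.607, -0.0441, 0.1722]
orientation: [0.709, 0.706, 0.002, 0.003]
contact_force: [0.4, -0.8, 0.2]
width: 0.0917
grip_force: 0.0
```

Request:
{"fn": "carry_out", "kwargs": {
  "motion": "5.1 2.7 0 0 0 0 -1; 5.2 2.7 0 0 0 0 -1; 0 0 0 0 0 0.18 -1; 0 0 0 0 0 0.18 -1; 0 0 0 0 0 0.18 -1"
}}

```text
clock: 19.0
position: [0.6605, 0.0579, 0.1722]
orientation: [0.872, 0.489, 0.003, 0.001]
contact_force: [-0.9, 0.4, -0.2]
width: 0.0918
grip_force: 0.0
```

Request:
{"fn": "carry_out", "kwargs": {
  "motion": "0 0 0 0 0 0.18 -1; 0 0 0 0 0 0.18 -1; 0 0 0 0 0 0.18 -1; 0 0 0 0 0 0.18 -1; 0 0 0 0 0 0.18 -1"
}}

```text
clock: 19.62
position: [0.6605, 0.0577, 0.1724]
orientation: [0.998, 0.061, 0.003, 0.0]
contact_force: [0.4, -0.1, -0.4]
width: 0.0918
grip_force: 0.0
```

Request:
{"fn": "carry_out", "kwargs": {
  "motion": "0 0 0 0 0 0.18 -1; 0 0 0 0 0 0.026 -1; 0 0 2 0 0 0 -1; 0 0 2 0 0 0 -1; 0 0 0 0 0 0 -1"
}}

```text
clock: 20.25
position: [0.6582, 0.0565, 0.1272]
orientation: [0.999, -0.039, -0.001, 0.001]
contact_force: [-0.8, -0.1, 0.3]
width: 0.0914
grip_force: 0.0
```

```bash
python3 d.py 0.660 0.058 0.022 -0.079
```

```text
t 20.25 p [0.6582 0.0565 0.1272] yaw -0.0781 tilt [-0.0011 -0.001 ] w 0.0914 grip 0.0 F [-0.8 -0.1  0.3]
q [ 0.24  0.66 -0.53  1.6   0.38  0.99 -2.06]
shift now-frame cm [ 0.18 -0.18 10.51] in goal frame [ 0.17 -0.17 10.52] turn [0.0011 0.0011 0.0009]
```

Request:
{"fn": "carry_out", "kwargs": {
  "motion": "0 -0.15 2 0 0 0 -1; 0 0 3 0 0 0 -1; 0 0 3 0 0 0 -1; 0 0 2.4 0 0 0 -1; 0 0 0.1 0 0 0 -1"
}}

```text
clock: 20.88
position: [0.6594, 0.0583, 0.0231]
orientation: [0.999, -0.039, 0.0, 0.0]
contact_force: [0.5, -0.6, -0.2]
width: 0.0918
grip_force: 0.0
```

Request:
{"fn": "carry_out", "kwargs": {
  "motion": "0 0 0 0 0 0 1; 0 0 0 0 0 0 1; 0 0 0 0 0 0 1; 0 0 0 0 0 0 1; 0 0 0 0 0 0 1",
  "squeeze": 40
}}

```text
clock: 21.5
position: [0.6618, 0.0584, 0.0266]
orientation: [0.999, -0.04, 0.003, 0.0]
contact_force: [-1.6, -0.7, 5.0]
width: 0.0597
grip_force: 40.0
```

```bash
python3 d.py 0.660 0.058 0.022 -0.079;python3 d.py 0.563 -0.303 0.15 1.567
```

```text
t 21.5 p [0.6618 0.0584 0.0266] yaw -0.0794 tilt [ 0.0062 -0.0008] w 0.0597 grip 40.0 F [-1.6 -0.7  5. ]
q [ 0.2   0.79 -0.47  1.64  0.46  0.82 -2.12]
shift now-frame cm [-0.18  0.05  0.46] in goal frame [-0.18  0.05  0.46] turn [ 0.0003 -0.0062 -0.0004]
t 21.5 p [0.6618 0.0584 0.0266] yaw -0.0794 tilt [ 0.0062 -0.0008] w 0.0597 grip 40.0 F [-1.6 -0.7  5. ]
q [ 0.2   0.79 -0.47  1.64  0.46  0.82 -2.12]
shift now-frame cm [ -6.91  36.81 -12.37] in goal frame [-36.18  -9.75 -12.34] turn [ 0.0053 -0.0045 -1.6464]
```

Request:
{"fn": "carry_out", "kwargs": {
  "motion": "0 0 -3 0 0 0 1; 0 0 -5 0 0 0 1; 0 0 -4.5 0 0 0 1; -0.5 2.5 0 0 0 0 1; -1 5.3 0 0 0 0 1"
}}

```text
clock: 22.12
position: [0.6392, -0.0146, 0.1507]
orientation: [0.999, -0.036, 0.003, -0.001]
contact_force: [0.8, -0.9, -5.0]
width: 0.0595
grip_force: 40.0
```

Request:
{"fn": "carry_out", "kwargs": {
  "motion": "-1 5.3 0 0 0 0 1; -1 5.3 0 0 0 0 1; -1 5.3 0 0 0 0 1; -1 5.3 0 0 0 0 1; -1 5.3 0 0 0 0 1"
}}

```text
clock: 22.75
position: [0.5669, -0.2796, 0.1492]
orientation: [0.999, -0.04, 0.001, -0.0]
contact_force: [-0.3, -0.1, -4.3]
width: 0.0594
grip_force: 40.0
```

Request:
{"fn": "carry_out", "kwargs": {
  "motion": "-0.4 2.3 0 0 0 0 1; 0 0 0 0 0 0 1; 0 0 0 0 0 -0.18 1; 0 0 0 0 0 -0.18 1; 0 0 0 0 0 -0.18 1"
}}

```text
clock: 23.38
position: [0.5628, -0.2985, 0.1496]
orientation: [0.973, 0.232, 0.002, -0.0]
contact_force: [0.5, 0.1, -5.6]
width: 0.06
grip_force: 40.0
```

Request:
{"fn": "carry_out", "kwargs": {
  "motion": "0 0 0 0 0 -0.18 1; 0 0 0 0 0 -0.18 1; 0 0 0 0 0 -0.18 1; 0 0 0 0 0 -0.18 1; 0 0 0 0 0 -0.18 1"
}}

```text
clock: 24.0
position: [0.5628, -0.2988, 0.1497]
orientation: [0.775, 0.632, 0.002, 0.001]
contact_force: [-0.3, 0.2, -4.7]
width: 0.0598
grip_force: 40.0
```

Request:
{"fn": "carry_out", "kwargs": {
  "motion": "0 0 0 0 0 -0.18 1; 0 0 0 0 0 -0.026 1; 0 0 2 0 0 0 1; 0 0 0 0 0 0 1; 0 0 0 0 0 0 1"
}}

```text
clock: 24.62
position: [0.5628, -0.3006, 0.13]
orientation: [0.709, 0.705, 0.001, 0.002]
contact_force: [-0.3, -0.1, -4.7]
width: 0.0598
grip_force: 40.0
```

```bash
python3 d.py 0.5635 -0.301 0.0305 1.567
```

```text
t 24.62 p [ 0.5628 -0.3006  0.13  ] yaw 1.5662 tilt [ 0.0041 -0.0003] w 0.0598 grip 40.0 F [-0.3 -0.1 -4.7]
q [ 1.04  0.72 -0.86  1.66  0.62  1.05 -0.02]
shift now-frame cm [-0.04  0.03  9.95] in goal frame [-0.04  0.07  9.95] turn [ 0.0041  0.0002 -0.0008]
```

Request:
{"fn": "carry_out", "kwargs": {
  "motion": "0.1 0.05 3 0 0 0 1; 0 0 3 0 0 0 1; 0 0 2.5 0 0 0 1; 0 0 1 0 0 0 1; 0 0 0.2 0 0 0 1"
}}

```text
clock: 25.25
position: [0.5641, -0.2998, 0.0332]
orientation: [0.709, 0.706, 0.002, 0.002]
contact_force: [0.7, 0.5, -4.3]
width: 0.0595
grip_force: 40.0
```

Request:
{"fn": "carry_out", "kwargs": {
  "motion": "0 0 0.2 0 0 0 1; 0 0 0.15 0 0 0 1; 0 0 0 0 0 0 1; 0 0 0 0 0 0 1; 0 0 0 0 0 0 1"
}}

```text
clock: 25.88
position: [0.5648, -0.3004, 0.0308]
orientation: [0.709, 0.706, 0.002, 0.003]
contact_force: [0.4, -0.3, 0.1]
width: 0.0592
grip_force: 40.0
```

```bash
python3 d.py 0.5635 -0.301 0.0305 1.567
```

```text
t 25.88 p [ 0.5648 -0.3004  0.0308] yaw 1.5667 tilt [ 0.0064 -0.0016] w 0.0592 grip 40.0 F [ 0.4 -0.3  0.1]
q [ 0.98  0.84 -0.77  1.7   0.72  0.9  -0.09]
shift now-frame cm [-0.06 -0.13  0.03] in goal frame [-0.06 -0.13  0.03] turn [ 0.0064  0.0016 -0.0003]
```

Request:
{"fn": "carry_out", "kwargs": {
  "motion": "0 0 0 0 0 0 -0.42; 0 0 0 0 0 0 -0.42; 0 0 0 0 0 0 -0.42; 0 0 -2 0 0 0 -0.42; 0 0 -4 0 0 0 -0.42"
}}

```text
clock: 26.5
position: [0.5627, -0.2994, 0.0902]
orientation: [0.708, 0.706, 0.001, 0.001]
contact_force: [1.5, -0.1, 0.0]
width: 0.0647
grip_force: 0.0
```

Request:
{"fn": "carry_out", "kwargs": {
  "motion": "0 0 -5 0 0 0 -0.42; 0 0 -3 0 0 0 -1; 0 0 0 0 0 0 -1; 0 0 0 0 0 0 -1; 0 0 0 0 0 0 -1"
}}

```text
clock: 27.12
position: [0.5625, -0.2997, 0.1689]
orientation: [0.708, 0.706, 0.001, 0.001]
contact_force: [0.3, -0.5, -0.2]
width: 0.0917
grip_force: 0.0
```

```bash
python3 - <<'E'
from m import *
for n,f in(('top','t3'),('side','s3')):
  snap(n,f)
  for b in blobs(masks(f,0)['brass'],f,.01,200,1000):
    if b[2][0]>.25 and abs(b[2][1])<.45: print(f,*b)
a=cv2.imread('pics/t3.png'); b=cv2.imread('pics/s3.png')
c=np.zeros((560,800,3),np.uint8)
c[:520,:320]=cv2.resize(a[210:340,385:465],(320,520),interpolation=cv2.INTER_CUBIC)
c[:480,330:800]=cv2.resize(b[118:238,360:478],(470,480),interpolation=cv2.INTER_CUBIC); cv2.imwrite('pics/c5.png',c)
E
python3 d.py .461 -.129 .1 0
```

```text
t3 [360. 279.] 452 [ 0.4632 -0.13  ] [ 463.4 -130.9] [66.5 58.4] 89.6
t3 [307.5 291.4] 450 [0.4284 0.0225] [428.6  22.6] [60.2 66.3] 6.7
s3 [375.  239.9] 540 [ 0.4593 -0.1282] [ 460.1 -129.1] [63.5 73.4] 0.8
s3 [349.9 285.3] 650 [0.4252 0.024 ] [425.8  22.8] [63.1 71.5] 6.4
s3 [259.8 358.3] 329 [0.4587 0.2908] [458.3 289.7] [57.2 26.8] 89.6
t 27.23 p [ 0.5627 -0.2996  0.1689] yaw 1.567 tilt [0.0034 0.0003] w 0.0916 grip 0.0 F [0.8 0.9 0.1]
q [ 1.06  0.68 -0.89  1.63  0.58  1.11  0.01]
shift now-frame cm [ 17.02 -10.26   6.86] in goal frame [-10.17 -17.06   6.89] turn [ 0.0024 -0.0029  1.567 ]
```

View pics/c5.png

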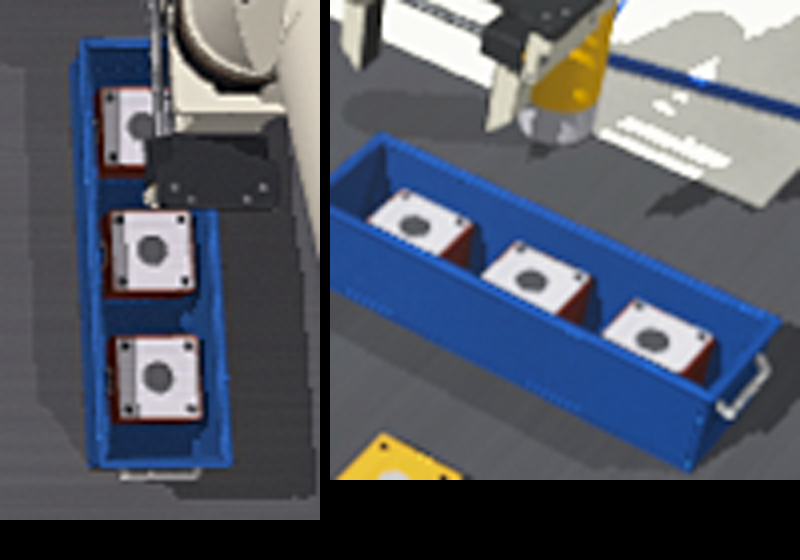

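The crop shows all three castings upright and spaced in the box, with bores at side crop (416,226), (532,282) and (653,341). The detection also shows that the second cover was knocked about 3 cm, to (0.427, 0.023).

Request:
{"fn": "carry_out", "kwargs": {
  "motion": "4.2 -2.5 0 0 0 0 -1; 4.2 -2.5 0 0 0 0 -1; 4.3 -2.6 0 0 0 0 -1; 4.3 -2.6 0 0 0 0 -1; 0 0 0 0 0 0.18 -1"
}}

```text
clock: 27.85
position: [0.4594, -0.1257, 0.1687]
orientation: [0.768, 0.64, 0.001, 0.001]
contact_force: [-0.5, -1.0, 0.2]
width: 0.0923
grip_force: 0.0
```

Request:
{"fn": "carry_out", "kwargs": {
  "motion": "0 0 0 0 0 0.18 -1; 0 0 0 0 0 0.18 -1; 0 0 0 0 0 0.18 -1; 0 0 0 0 0 0.18 -1; 0 0 0 0 0 0.18 -1"
}}

```text
clock: 28.48
position: [0.4617, -0.1292, 0.1689]
orientation: [0.971, 0.238, 0.002, 0.001]
contact_force: [0.0, -0.3, -0.2]
width: 0.0919
grip_force: 0.0
```

Request:
{"fn": "carry_out", "kwargs": {
  "motion": "0 0 0 0 0 0.18 -1; 0 0 0 0 0 0.18 -1; 0 0 3 0 0 0.127 -1; 0 0 3 0 0 0 -1; 0 0 0 0 0 0 -1"
}}

```text
clock: 29.1
position: [0.4602, -0.1286, 0.1073]
orientation: [1.0, 0.0, -0.0, -0.001]
contact_force: [-0.9, 0.0, -0.2]
width: 0.092
grip_force: 0.0
```

```bash
python3 d.py .461 -.129 .011 0
```

```text
t 29.1 p [ 0.4602 -0.1286  0.1073] yaw 0.0008 tilt [-0.0001  0.0015] w 0.092 grip 0.0 F [-0.9  0.  -0.2]
q [ 0.75  0.42 -0.63  2.07  0.35  0.76 -1.67]
shift now-frame cm [0.09 0.05 9.63] in goal frame [0.08 0.04 9.63] turn [-0.0015  0.0001  0.0008]
```

Request:
{"fn": "carry_out", "kwargs": {
  "motion": "0.05 0.05 3 0 0 0 -1; 0 0 3 0 0 0 -1; 0 0 2.5 0 0 0 -1; 0 0 1.1 0 0 0 -1; 0 0 0.1 0 0 0 -1"
}}

```text
clock: 29.72
position: [0.4635, -0.13, 0.0126]
orientation: [1.0, 0.0, 0.002, 0.0]
contact_force: [0.5, 1.2, -0.3]
width: 0.0917
grip_force: 0.0
```

```bash
python3 d.py .461 -.129 .0095 0
```

```text
t 29.73 p [ 0.4635 -0.13    0.0126] yaw 0.0001 tilt [ 0.0048 -0.0006] w 0.0917 grip 0.0 F [ 0.5  1.2 -0.3]
q [ 0.64  0.59 -0.5   2.1   0.52  0.57 -1.81]
shift now-frame cm [-0.25 -0.1   0.31] in goal frame [-0.25 -0.1   0.31] turn [ 0.0006 -0.0048  0.0001]
```

Request:
{"fn": "carry_out", "kwargs": {
  "motion": "-0.25 -0.1 0.2 0 -0.005 0 -1; 0 0 0.1 0 0 0 -1; 0 0 0 0 0 0 1; 0 0 0 0 0 0 1; 0 0 0 0 0 0 1",
  "squeeze": 35
}}

```text
clock: 30.35
position: [0.4609, -0.1292, 0.0095]
orientation: [1.0, -0.0, 0.0, 0.0]
contact_force: [0.0, -2.4, 0.5]
width: 0.0667
grip_force: 0.3
```

Request:
{"fn": "carry_out", "kwargs": {
  "motion": "0 0 0 0 0 0 1; 0 0 0 0 0 0 1; 0 0 0 0 0 0 1; 0 0 -1 0 0 0 1; 0 0 0 0 0 0 1"
}}

```text
clock: 30.98
position: [0.4613, -0.129, 0.02]
orientation: [1.0, -0.0, 0.001, 0.0]
contact_force: [-0.2, -0.1, -1.6]
width: 0.0636
grip_force: 35.0
```

```bash
python3 d.py .474 -.303 .16 1.567
```

```text
t 30.98 p [ 0.4613 -0.129   0.02  ] yaw -0.0001 tilt [ 0.0011 -0.0008] w 0.0636 grip 35.0 F [-0.2 -0.1 -1.6]
q [ 0.64  0.57 -0.51  2.1   0.51  0.58 -1.8 ]
shift now-frame cm [  1.29  17.41 -13.98] in goal frame [-17.4    1.34 -14.  ] turn [ 1.5000e-03 -3.0000e-04 -1.5671e+00]
```

Request:
{"fn": "carry_out", "kwargs": {
  "motion": "0 0 -5 0 0 0 1; 0 0 -5 0 0 0 1; 0 0 -4 0 0 0 1; 0.4 4.3 0 0 0 0 1; 0.4 4.3 0 0 0 0 1"
}}

```text
clock: 31.6
position: [0.4692, -0.2158, 0.1604]
orientation: [1.0, 0.001, 0.001, 0.001]
contact_force: [0.8, -0.8, -1.9]
width: 0.0638
grip_force: 35.0
```

Request:
{"fn": "carry_out", "kwargs": {
  "motion": "0.5 4.4 0 0 0 0 1; 0.4 4.4 0 0 0 0 1; 0 0 0 0 0 0 1; 0 0 0 0 0 -0.18 1; 0 0 0 0 0 -0.18 1"
}}

```text
clock: 32.22
position: [0.4776, -0.3018, 0.1592]
orientation: [0.983, 0.182, -0.0, -0.0]
contact_force: [-0.4, -0.4, -1.6]
width: 0.0634
grip_force: 35.0
```

Request:
{"fn": "carry_out", "kwargs": {
  "motion": "0 0 0 0 0 -0.18 1; 0 0 0 0 0 -0.18 1; 0 0 0 0 0 -0.18 1; 0 0 0 0 0 -0.18 1; 0 0 0 0 0 -0.18 1"
}}

```text
clock: 32.85
position: [0.4775, -0.3018, 0.1593]
orientation: [0.806, 0.592, -0.0, -0.0]
contact_force: [0.1, -0.4, -3.2]
width: 0.0636
grip_force: 35.0
```

Request:
{"fn": "carry_out", "kwargs": {
  "motion": "0 0 0 0 0 -0.18 1; 0 0 0 0 0 -0.127 1; 0 0 2 0 0 0 1; 0 0 2 0 0 0 1; 0 0 0 0 0 0 1"
}}

```text
clock: 33.48
position: [0.4759, -0.3019, 0.1168]
orientation: [0.709, 0.705, -0.001, -0.002]
contact_force: [0.2, -0.5, -1.0]
width: 0.0637
grip_force: 35.0
```

```bash
python3 d.py .478 -.303 .06 1.567
```

```text
t 33.48 p [ 0.4759 -0.3019  0.1168] yaw 1.566 tilt [-0.0042  0.0019] w 0.0637 grip 35.0 F [ 0.2 -0.5 -1. ]
q [ 1.2   0.65 -0.91  1.85  0.62  0.96  0.01]
shift now-frame cm [-0.12  0.24  5.68] in goal frame [-0.11  0.21  5.68] turn [-0.0042 -0.0018 -0.001 ]
```

Request:
{"fn": "carry_out", "kwargs": {
  "motion": "-0.1 0.2 2 -0.004 0 0 1; 0 0 2 0 0 0 1; 0 0 1.4 0 0 0 1; 0 0 0.2 0 0 0 1; 0 0 0.2 0 0 0 1"
}}

```text
clock: 34.1
position: [0.4803, -0.304, 0.0616]
orientation: [0.708, 0.706, 0.001, 0.002]
contact_force: [-0.2, 0.3, -1.1]
width: 0.0634
grip_force: 35.0
```

```bash
python3 d.py .478 -.303 .056 1.567
```

```text
t 34.1 p [ 0.4803 -0.304   0.0616] yaw 1.567 tilt [ 0.0045 -0.0008] w 0.0634 grip 35.0 F [-0.2  0.3 -1.1]
q [ 1.15  0.72 -0.84  1.87  0.7   0.87 -0.05]
shift now-frame cm [ 0.1  -0.24  0.56] in goal frame [ 0.1  -0.23  0.56] turn [ 0.0045  0.0008 -0.    ]
```

Request:
{"fn": "carry_out", "kwargs": {
  "motion": "0 0 0.15 0 0 0 1; 0 0 0.15 0 0 0 1; 0 0 0.1 0 0 0 1; 0 0 0.1 0 0 0 1; 0 0 0 0 0 0 1"
}}

```text
clock: 34.72
position: [0.4799, -0.3041, 0.0565]
orientation: [0.709, 0.706, 0.001, 0.002]
contact_force: [0.4, 0.2, -1.4]
width: 0.0637
grip_force: 35.0
```

```bash
python3 d.py .478 -.303 .056 1.567
```

```text
t 34.73 p [ 0.4799 -0.3041  0.0565] yaw 1.5668 tilt [ 0.0039 -0.0007] w 0.0637 grip 35.0 F [ 0.4  0.2 -1.4]
q [ 1.14  0.73 -0.83  1.88  0.71  0.86 -0.06]
shift now-frame cm [ 0.11 -0.19  0.05] in goal frame [ 0.11 -0.19  0.05] turn [ 0.0039  0.0007 -0.0002]
```

Request:
{"fn": "carry_out", "kwargs": {
  "motion": "0 0 0.06 0 0 0 1; 0 0 0.06 0 0 0 1; 0 0 0 0 0 0 1; 0 0 0 0 0 0 1; 0 0 0 0 0 0 1"
}}

```text
clock: 35.35
position: [0.48, -0.3041, 0.0556]
orientation: [0.709, 0.706, 0.001, 0.002]
contact_force: [-1.5, 0.6, 3.8]
width: 0.0636
grip_force: 35.0
```

Request:
{"fn": "carry_out", "kwargs": {
  "motion": "0 0 0 0 0 0 -0.49; 0 0 0 0 0 0 -0.49; 0 0 0 0 0 0 -0.49; 0 0 -2 0 0 0 -0.49; 0 0 -4 0 0 0 -0.49"
}}

```text
clock: 35.98
position: [0.4789, -0.3034, 0.1157]
orientation: [0.708, 0.706, 0.001, 0.0]
contact_force: [0.5, 0.1, 0.4]
width: 0.0683
grip_force: 0.0
```

Request:
{"fn": "carry_out", "kwargs": {
  "motion": "0 0 -5 0 0 0 -0.49; 5.4 -0.9 0 0 0 0 -1; 5.4 -0.9 0 0 0 0 -1; 5.4 -0.9 0 0 0 0 -1; 5.4 -0.9 0 0 0 0 -1"
}}

```text
clock: 36.6
position: [0.4444, -0.0862, 0.1663]
orientation: [0.708, 0.706, 0.001, 0.003]
contact_force: [1.4, -0.0, 0.2]
width: 0.0916
grip_force: 0.0
```

Request:
{"fn": "carry_out", "kwargs": {
  "motion": "5.5 -0.9 0 0 0 0 -1; 5.5 -0.9 0 0 0 0 -1; 0 0 0 0 0 0.18 -1; 0 0 0 0 0 0.18 -1; 0 0 0 0 0 0.18 -1"
}}

```text
clock: 37.22
position: [0.4271, 0.0228, 0.166]
orientation: [0.872, 0.489, 0.002, 0.002]
contact_force: [-0.5, -0.3, 0.3]
width: 0.0919
grip_force: 0.0
```

Request:
{"fn": "carry_out", "kwargs": {
  "motion": "0 0 0 0 0 0.18 -1; 0 0 0 0 0 0.18 -1; 0 0 0 0 0 0.18 -1; 0 0 0 0 0 0.18 -1; 0 0 0 0 0 0.18 -1"
}}

```text
clock: 37.85
position: [0.4272, 0.0227, 0.166]
orientation: [0.998, 0.061, 0.003, 0.001]
contact_force: [0.1, 0.7, 0.0]
width: 0.092
grip_force: 0.0
```

Request:
{"fn": "carry_out", "kwargs": {
  "motion": "0 0 0 0 0 0.014 -1; 0 0 2 0 0 0 -1; 0 0 3 0 0 0 -1; 0 0 0 0 0 0 -1; 0 0 0 0 0 0 -1"
}}

```text
clock: 38.48
position: [0.4275, 0.0226, 0.1157]
orientation: [0.998, 0.057, 0.002, 0.0]
contact_force: [-0.5, -0.1, 0.9]
width: 0.0919
grip_force: 0.0
```

```bash
python3 - <<'E'
from m import *
for n,f in(('top','t4'),('side','s4')):
  snap(n,f)
  for z in(.01,.056):
   for b in blobs(masks(f,0)['brass'],f,z,150,1000):
    if b[2][0]>.25 and b[2][1]<.25: print(f,z,*b)
E
python3 d.py .4268 .0232 .0095 .113
```

```text
t4 0.01 [489.5 239.5] 244 [ 0.5786 -0.5166] [ 580.6 -521.2] [60.7 57.7] 32.7
t4 0.01 [422.7 270. ] 467 [ 0.4885 -0.3137] [ 488.7 -313.7] [63.3 64.9] 89.6
t4 0.056 [489.5 239.5] 244 [ 0.5685 -0.4998] [ 570.4 -504.3] [58.6 55.8] 32.7
t4 0.056 [422.7 270. ] 467 [ 0.4813 -0.3037] [ 481.5 -303.7] [61.2 62.7] 89.6
s4 0.01 [597.1   3.5] 263 [ 0.4872 -1.8069] [  505.4 -1805.7] [145.4 113.8] 14.7
s4 0.01 [419.  132.3] 479 [ 0.6032 -0.5771] [ 606.2 -582.3] [ 59.5 144. ] 24.7
s4 0.01 [409.7 184.6] 365 [ 0.5002 -0.3561] [ 500.5 -356.7] [57.4 70.8] 89.6
s4 0.01 [349.9 285.4] 652 [0.4251 0.0242] [426.   22.9] [63.1 71.5] 6.8
s4 0.056 [597.1   3.5] 263 [ 0.4653 -1.6894] [  482.8 -1688.3] [138.5 108.4] 14.7
s4 0.056 [419.  132.3] 479 [ 0.5758 -0.5183] [ 578.8 -523.3] [ 56.7 137.1] 24.7
s4 0.056 [409.7 184.6] 365 [ 0.4778 -0.3079] [ 478.  -308.4] [54.6 67.4] 89.6
s4 0.056 [349.9 285.4] 652 [0.4062 0.0543] [407.1  53.1] [60.1 68.1] 6.8
t 38.58 p [0.428  0.0223 0.116 ] yaw 0.1138 tilt [ 0.006  -0.0009] w 0.0915 grip 0.0 F [ 0.9 -0.9  0.2]
q [ 0.54  0.34 -0.75  2.18  0.35  0.73 -1.9 ]
shift now-frame cm [-0.17 -0.12 10.65] in goal frame [-0.11 -0.1  10.65] turn [ 0.0016 -0.0059  0.0008]
```

Request:
{"fn": "carry_out", "kwargs": {
  "motion": "-0.1 -0.1 3 0 -0.006 0 -1; 0 0 3 0 0 0 -1; 0 0 3 0 0 0 -1; 0 0 1.3 0 0 0 -1; 0 0 0.1 0 0 0 -1"
}}

```text
clock: 39.2
position: [0.426, 0.023, 0.0109]
orientation: [0.998, 0.057, -0.001, 0.001]
contact_force: [-0.2, 0.8, 1.1]
width: 0.0917
grip_force: 0.0
```

```bash
python3 d.py .4268 .0232 .0095 .113
```

```text
t 39.2 p [0.426  0.023  0.0109] yaw 0.1133 tilt [-0.0022 -0.0015] w 0.0917 grip 0.0 F [-0.2  0.8  1.1]
q [ 0.37  0.55 -0.57  2.22  0.6   0.52 -2.12]
shift now-frame cm [ 0.08 -0.01  0.14] in goal frame [ 0.08 -0.01  0.14] turn [0.0012 0.0024 0.0003]
```

Request:
{"fn": "carry_out", "kwargs": {
  "motion": "0.1 0 0.1 0 0.002 0 -1; 0 0 0 0 0 0 1; 0 0 0 0 0 0 1; 0 0 0 0 0 0 1; 0 0 0 0 0 0 1",
  "squeeze": 35
}}

```text
clock: 39.83
position: [0.4271, 0.0228, 0.0101]
orientation: [0.998, 0.056, 0.0, 0.001]
contact_force: [0.1, -0.7, 4.1]
width: 0.0635
grip_force: 35.0
```

Request:
{"fn": "carry_out", "kwargs": {
  "motion": "0 0 0 0 0 0 1; 0 0 0 0 0 0 1; 0 0 -1 0 0 0 1; 0 0 -2 0 0 0 1; 0 0 0 0 0 0 1"
}}

```text
clock: 40.45
position: [0.4278, 0.0232, 0.0408]
orientation: [0.998, 0.056, 0.001, 0.001]
contact_force: [0.6, -0.5, -2.3]
width: 0.0637
grip_force: 35.0
```

```bash
python3 d.py .387 -.304 .16 1.567
```

```text
t 40.45 p [0.4278 0.0232 0.0408] yaw 0.1126 tilt [ 0.0024 -0.0011] w 0.0637 grip 35.0 F [ 0.6 -0.5 -2.3]
q [ 0.42  0.49 -0.63  2.22  0.53  0.58 -2.06]
shift now-frame cm [ -7.7   32.07 -11.89] in goal frame [-32.73  -3.95 -11.92] turn [ 2.7000e-03 -9.0000e-04 -1.4544e+00]
```

Request:
{"fn": "carry_out", "kwargs": {
  "motion": "0 0 -4 0 0 0 1; 0 0 -4 0 0 0 1; 0 0 -4 0 0 0 1; -1.3 5.3 0 0 0 0 1; -1.3 5.3 0 0 0 0 1"
}}

```text
clock: 41.08
position: [0.413, -0.0862, 0.1602]
orientation: [0.998, 0.057, 0.001, 0.001]
contact_force: [0.5, -1.7, -2.9]
width: 0.0631
grip_force: 35.0
```

Request:
{"fn": "carry_out", "kwargs": {
  "motion": "-1.3 5.3 0 0 0 0 1; -1.3 5.3 0 0 0 0 1; -1.3 5.4 0 0 0 0 1; -1.2 5.4 0 0 0 0 1; 0 0 0 0 0 0 1"
}}

```text
clock: 41.7
position: [0.3844, -0.3084, 0.1593]
orientation: [0.999, 0.052, -0.0, 0.001]
contact_force: [-0.2, 0.6, -2.7]
width: 0.0634
grip_force: 35.0
```

Request:
{"fn": "carry_out", "kwargs": {
  "motion": "0 0 0 0 0 -0.18 1; 0 0 0 0 0 -0.18 1; 0 0 0 0 0 -0.18 1; 0 0 0 0 0 -0.18 1; 0 0 0 0 0 -0.18 1"
}}

```text
clock: 42.32
position: [0.3862, -0.302, 0.1596]
orientation: [0.873, 0.488, -0.0, -0.0]
contact_force: [-0.2, 0.0, -2.4]
width: 0.0636
grip_force: 35.0
```

Request:
{"fn": "carry_out", "kwargs": {
  "motion": "0 0 0 0 0 -0.18 1; 0 0 0 0 0 -0.18 1; 0 0 0 0 0 -0.18 1; 0 0 2 0 0 -0.015 1; 0 0 2 0 0 0 1"
}}

```text
clock: 42.95
position: [0.3862, -0.3026, 0.1191]
orientation: [0.708, 0.706, -0.0, 0.0]
contact_force: [-0.1, -0.8, -1.7]
width: 0.0637
grip_force: 35.0
```

Request:
{"fn": "carry_out", "kwargs": {
  "motion": "0 0 0 0 0 0 1; 0 0 0 0 0 0 1; 0 0 0 0 0 0 1; 0 0 0 0 0 0 1; 0 0 0 0 0 0 1"
}}

```text
clock: 43.58
position: [0.3865, -0.3037, 0.1205]
orientation: [0.708, 0.706, -0.001, 0.001]
contact_force: [-0.0, -1.4, -1.1]
width: 0.0636
grip_force: 35.0
```

```bash
python3 d.py .387 -.304 .06 1.567
```

```text
t 43.58 p [ 0.3865 -0.3037  0.1205] yaw 1.5676 tilt [ 0.0003 -0.0018] w 0.0636 grip 35.0 F [-0.  -1.4 -1.1]
q [ 1.35  0.5  -0.9   2.03  0.53  0.86  0.14]
shift now-frame cm [-0.02  0.05  6.05] in goal frame [-0.03  0.05  6.05] turn [0.0003 0.0018 0.0006]
```

Clear of the first cover by about 8 mm, so I'm lowering to TCP ≈ 0.056.

Request:
{"fn": "carry_out", "kwargs": {
  "motion": "0 0.05 2 0 0 0 1; 0 0 2 0 0 0 1; 0 0 1.5 0 0 0 1; 0 0 0.4 0 0 0 1; 0 0 0 0 0 0 1"
}}

```text
clock: 44.2
position: [0.387, -0.3031, 0.0608]
orientation: [0.708, 0.706, -0.0, 0.0]
contact_force: [-0.2, -0.3, -2.9]
width: 0.064
grip_force: 35.0
```

Request:
{"fn": "carry_out", "kwargs": {
  "motion": "0 0 0.15 0 0 0 1; 0 0 0.1 0 0 0 1; 0 0 0.1 0 0 0 1; 0 0 0 0 0 0 1; 0 0 0 0 0 0 1"
}}

```text
clock: 44.82
position: [0.3869, -0.3036, 0.0578]
orientation: [0.708, 0.706, -0.0, 0.0]
contact_force: [-0.7, 0.8, -3.1]
width: 0.0635
grip_force: 35.0
```

```bash
python3 d.py .387 -.304 .056 1.567
```

```text
t 44.83 p [ 0.3869 -0.3036  0.0578] yaw 1.5677 tilt [ 0.     -0.0013] w 0.0635 grip 35.0 F [-0.7  0.8 -3.1]
q [ 1.26  0.6  -0.8   2.06  0.64  0.75  0.05]
shift now-frame cm [-0.04  0.01  0.18] in goal frame [-0.04  0.01  0.18] turn [0.     0.0013 0.0007]
```

Request:
{"fn": "carry_out", "kwargs": {
  "motion": "0 0 0.06 0 0 0 1; 0 0 0.06 0 0 0 1; 0 0 0.06 0 0 0 1; 0 0 0 0 0 0 1; 0 0 0 0 0 0 1"
}}

```text
clock: 45.45
position: [0.3869, -0.3035, 0.0561]
orientation: [0.708, 0.706, -0.001, 0.0]
contact_force: [-1.6, 0.9, 3.6]
width: 0.0635
grip_force: 35.0
```

Request:
{"fn": "carry_out", "kwargs": {
  "motion": "0 0 0 0 0 0 -0.48; 0 0 0 0 0 0 -0.48; 0 0 0 0 0 0 -0.48; 0 0 -2 0 0 0 -0.48; 0 0 -4 0 0 0 -0.48"
}}

```text
clock: 46.08
position: [0.3859, -0.3026, 0.1154]
orientation: [0.708, 0.706, -0.0, -0.001]
contact_force: [0.4, -0.8, 0.1]
width: 0.0682
grip_force: 0.0
```

Request:
{"fn": "carry_out", "kwargs": {
  "motion": "0 0 -5 0 0 0 -0.48; 5 2 0 0 0 0 0.4; 5 2 0 0 0 0 0.4; 5 2 0 0 0 0 0.4; 5 2 0 0 0 0 0.4"
}}

```text
clock: 46.7
position: [0.468, -0.1024, 0.1659]
orientation: [0.708, 0.706, -0.0, 0.001]
contact_force: [0.6, -0.2, 0.7]
width: 0.0328
grip_force: 0.0
```

Request:
{"fn": "carry_out", "kwargs": {
  "motion": "5 0 0 0 0 0 0.4; 5 0 0 0 0 0 0.4; 5 0 0 0 0 0 0.4; 5 0 0 0 0 0 0.4; 5 -2 0 0 0 0 0.4"
}}

```text
clock: 47.32
position: [0.449, 0.1484, 0.1656]
orientation: [0.708, 0.706, 0.001, 0.0]
contact_force: [-0.5, 1.3, -0.1]
width: 0.0276
grip_force: 0.0
```

Request:
{"fn": "carry_out", "kwargs": {
  "motion": "5 -2 0 0 0 0 0.4; 5 -2 0 0 0 0 0.4; 5 -2 0 0 0 0 0.4; 0 0 0 0 0 0 0.4; 0 0 0 0 0 0 0.4"
}}

```text
clock: 47.95
position: [0.3885, 0.2964, 0.165]
orientation: [0.708, 0.706, -0.001, 0.001]
contact_force: [-0.3, 0.3, 0.1]
width: 0.0277
grip_force: 0.0
```

```bash
python3 d.py .3692 .3155 .12 1.574
```

```text
t 47.95 p [0.3885 0.2964 0.165 ] yaw 1.5689 tilt [-0.0002 -0.0019] w 0.0277 grip 0.0 F [-0.3  0.3  0.1]
q [ 0.12  0.46 -1.02  2.    0.48  0.95 -1.14]
shift now-frame cm [ 1.92 -1.93  4.5 ] in goal frame [ 1.92 -1.92  4.5 ] turn [-0.0002  0.0019 -0.0051]
```

Request:
{"fn": "carry_out", "kwargs": {
  "motion": "1.9 -1.9 2 0 0 -0.005 0.4; 0 0 2.5 0 0 0 0.4; 0 0 0 0 0 0 0.4; 0 0 0 0 0 0 0.4; 0 0 0 0 0 0 0.4"
}}

```text
clock: 48.58
position: [0.3708, 0.3154, 0.121]
orientation: [0.707, 0.707, 0.0, 0.001]
contact_force: [1.0, 0.4, 0.4]
width: 0.0279
grip_force: 0.0
```

```bash
python3 d.py .3692 .3155 .049 1.574
python3 - <<'E'
from h import *
snap('top','t5'); snap('side','s5')
a=cv2.imread('pics/t5.png'); b=cv2.imread('pics/s5.png')
c=np.zeros((560,800,3),np.uint8)
c[:400,:400]=cv2.resize(a[240:340,150:250],(400,400),interpolation=cv2.INTER_CUBIC)
c[:480,400:]=cv2.resize(b[280:424,190:310],(400,480),interpolation=cv2.INTER_CUBIC); cv2.imwrite('pics/c6.png',c)
E
```

```text
t 48.58 p [0.3708 0.3154 0.121 ] yaw 1.5712 tilt [ 0.0013 -0.0006] w 0.0279 grip 0.0 F [1.  0.4 0.4]
q [ 0.02  0.52 -0.96  2.04  0.56  0.87 -1.26]
shift now-frame cm [ 0.01 -0.17  7.2 ] in goal frame [ 0.01 -0.16  7.2 ] turn [ 0.0013  0.0006 -0.0028]
```

View pics/c6.png

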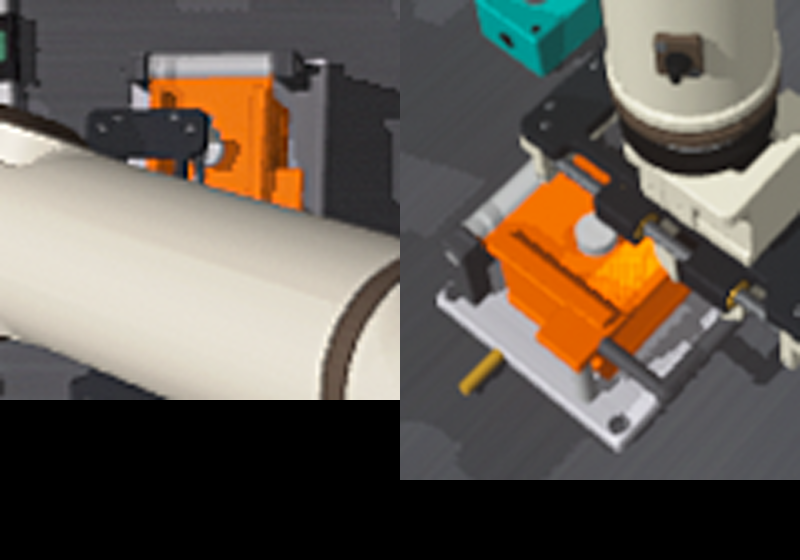

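The crops show the fingers straddling the bar at side crop (690,350), with the body well above the lid and its knob at (595,232). Now descending.

Request:
{"fn": "carry_out", "kwargs": {
  "motion": "0 -0.15 2 0 0 0 0.4; 0 0 2 0 0 0 0.4; 0 0 1.5 0 0 0 0.4; 0 0 1 0 0 0 0.4; 0 0 0.6 0 0 0 0.4"
}}

```text
clock: 49.3
position: [0.3679, 0.3155, 0.0485]
orientation: [0.706, 0.708, -0.001, 0.0]
contact_force: [0.7, -0.0, -0.1]
width: 0.0278
grip_force: 0.0
```

Request:
{"fn": "carry_out", "kwargs": {
  "motion": "0 0 0 0 0 0 0.4; 0 0 0 0 0 0 1; 0 0 0 0 0 0 1; 0 0 0 0 0 0 1; 0 0 0 0 0 0 1",
  "squeeze": 25
}}

```text
clock: 49.92
position: [0.3695, 0.3157, 0.0497]
orientation: [0.707, 0.708, 0.001, 0.001]
contact_force: [3.9, -0.4, 0.2]
width: 0.0114
grip_force: 25.0
```

```bash
python3 d.py .3692 .3155 .049 1.574
```

```text
t 49.92 p [0.3695 0.3157 0.0497] yaw 1.5722 tilt [ 0.002  -0.0004] w 0.0114 grip 25.0 F [ 3.9 -0.4  0.2]
q [-0.08  0.63 -0.84  2.07  0.7   0.75 -1.37]
shift now-frame cm [-0.02 -0.03  0.07] in goal frame [-0.02 -0.03  0.07] turn [ 0.002   0.0004 -0.0018]
```

Request:
{"fn": "carry_out", "kwargs": {
  "motion": "0 0.15 -2.12 0 0 0 1; 0 0.44 -2.08 0 0 0 1; 0 0.73 -2 0 0 0 1; 0 1 -1.88 0 0 0 1; 0 1.25 -1.72 0 0 0 1",
  "squeeze": 16
}}

```text
clock: 50.55
position: [0.4049, 0.3156, 0.1475]
orientation: [0.706, 0.708, 0.0, 0.0]
contact_force: [8.6, 3.7, -11.0]
width: 0.0114
grip_force: 16.0
```

```bash
python3 d.py .4053 .3155 .1477 1.574
```

```text
t 50.55 p [0.4049 0.3156 0.1475] yaw 1.5725 tilt [ 0.001  -0.0004] w 0.0114 grip 16.0 F [  8.6   3.7 -11. ]
q [ 0.06  0.52 -0.97  1.96  0.54  0.94 -1.18]
shift now-frame cm [-0.01  0.04 -0.02] in goal frame [-0.01  0.04 -0.02] turn [ 0.001   0.0004 -0.0015]
```

Request:
{"fn": "carry_out", "kwargs": {
  "motion": "0 1.6 -1.4 0 0 0 1; 0 1.7 -1.25 0 0 0 1; 0 1.84 -1 0 0 0 1; 0 1.97 -0.75 0 0 0 1; 0 2.06 -0.5 0 0 0 1"
}}

```text
clock: 51.18
position: [0.4944, 0.3161, 0.1972]
orientation: [0.706, 0.708, -0.001, 0.0]
contact_force: [-1.0, -0.6, 0.7]
width: 0.0114
grip_force: 16.0
```

```bash
python3 d.py .4957 .3155 .1987 1.574
```

```text
t 51.17 p [0.4944 0.3161 0.1972] yaw 1.5742 tilt [-0.0018 -0.0024] w 0.0114 grip 16.0 F [-1.  -0.6  0.7]
q [ 0.09  0.58 -0.96  1.74  0.53  1.11 -1.04]
shift now-frame cm [-0.06  0.13 -0.15] in goal frame [-0.06  0.13 -0.15] turn [-0.0018  0.0024  0.0002]
```

Request:
{"fn": "carry_out", "kwargs": {
  "motion": "0 2.12 -0.2 0 0 0 1; 0 2.12 0.1 0 0 0 1; 0 2.09 0.4 0 0 0 1; 0 2.02 0.7 0 0 0 1; 0 1.9 0.95 0 0 0 1"
}}

```text
clock: 51.8
position: [0.5976, 0.3164, 0.1762]
orientation: [0.706, 0.708, -0.001, -0.0]
contact_force: [-1.5, -0.1, 0.2]
width: 0.0113
grip_force: 16.0
```

Request:
{"fn": "carry_out", "kwargs": {
  "motion": "0 0 0 0 0 0 1; 0 0 0 0 0 0 1; 0 0 0 0 0 0 0.4; 0 0 0 0 0 0 0.4; 0 0 0 0 0 0 0.4"
}}

```text
clock: 52.42
position: [0.598, 0.316, 0.1769]
orientation: [0.706, 0.708, -0.0, 0.001]
contact_force: [1.1, -0.4, 0.4]
width: 0.0271
grip_force: 0.3
```

```bash
python3 d.py
python3 - <<'E'
from h import *
snap('side','s6'); snap('top','t6')
a=cv2.imread('pics/t6.png'); b=cv2.imread('pics/s6.png')
c=np.zeros((560,800,3),np.uint8)
c[:400,:400]=cv2.resize(a[220:320,160:260],(400,400),interpolation=cv2.INTER_CUBIC)
c[:550,400:]=cv2.resize(b[230:395,190:310],(400,550),interpolation=cv2.INTER_CUBIC); cv2.imwrite('pics/c7.png',c)
E
```

```text
t 52.42 p [0.598  0.316  0.1769] yaw 1.5729 tilt [ 0.0003 -0.0015] w 0.0271 grip 0.3 F [ 1.1 -0.4  0.4]
q [ 0.04  0.74 -0.88  1.52  0.6   1.17 -0.95]
```

View pics/c7.png

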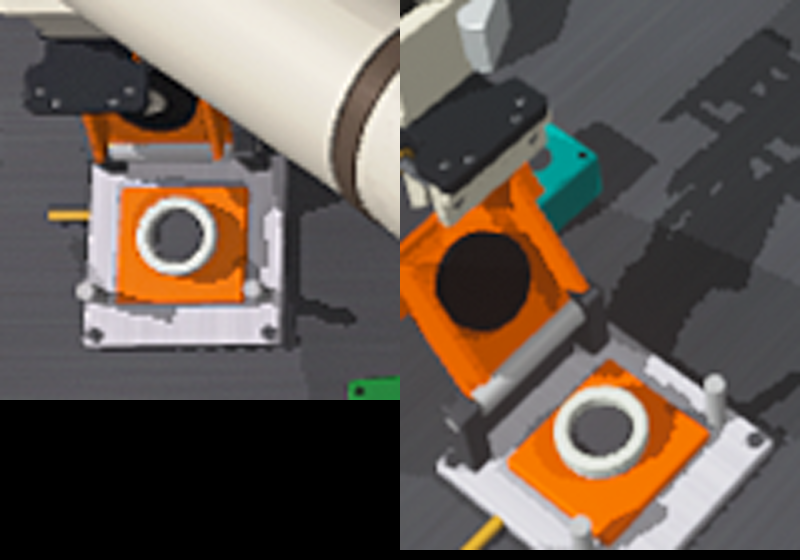

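The lid stands open, with its dark underside pad at side crop (483,280). The ring lies on the pedestal, at top crop (177,237) and side crop (601,430).

Request:
{"fn": "carry_out", "kwargs": {
  "motion": "0 0 -2 0 0 0 0.4; 0 0 -3 0 0 0 0.4; 0 0 -4 0 0 0 0.4; 0 0 0 0 0 0 0.4; 0 0 0 0 0 0 0.4"
}}

```text
clock: 53.15
position: [0.598, 0.3162, 0.2674]
orientation: [0.706, 0.708, -0.0, 0.001]
contact_force: [-0.1, -0.4, 0.4]
width: 0.0278
grip_force: 0.0
```

```bash
python3 - <<'E'
from h import *
print(px2w('t6',160+177.5/4-.5,220+237.5/4-.5,.042),px2w('s6',190+201.5/3.3333-.5,230+430.5/3.3333-.5,.042))
snap('side','s7'); snap('top','t7')
for f,r in(('t7',(255,310,180,230)),('s7',(330,380,235,275))):
    a=cv2.imread('pics/'+f+'.png'); h=cv2.cvtColor(a,cv2.COLOR_BGR2HSV)
    m=((h[...,2]>130)&(h[...,1]<60)).astype(np.uint8); k=np.zeros_like(m); k[r[0]:r[1],r[2]:r[3]]=1; m*=k
    for c in cv2.findContours(m,cv2.RETR_EXTERNAL,cv2.CHAIN_APPROX_NONE)[0]:
        if len(c)>40: e=cv2.fitEllipse(c); print(f,len(c),np.round(e[0],2),np.round(e[1],1),px2w(f,*e[0],.042).round(4))
E
python3 d.py .462 .3155 .26 3.1446
```

```text
[0.46206644 0.31520263 0.042     ] [0.45923979 0.31561366 0.042     ]
t7 55 [196.98 257.37] [ 3.2 28.4] [0.5241 0.3378 0.042 ]
t7 220 [206.12 282.81] [52.6 58.6] [0.4508 0.3083 0.042 ]
s7 179 [252.83 352.88] [32.7 40.1] [0.4636 0.3026 0.042 ]
t 53.25 p [0.5977 0.3157 0.2659] yaw 1.5729 tilt [-0.0013 -0.0023] w 0.0276 grip 0.0 F [-0.1  0.7 -0.4]
q [ 0.06  0.66 -0.93  1.43  0.53  1.32 -0.9 ]
shift now-frame cm [ 1.000e-02 -1.357e+01  6.100e-01] in goal frame [13.57  0.02  0.59] turn [-2.8000e-03  8.0000e-04 -1.5717e+00]
```

Request:
{"fn": "carry_out", "kwargs": {
  "motion": "0 -3.4 0 0 0 0 -1; 0 -3.4 0 0 0 0 -1; 0 -3.4 0 0 0 0 -1; 0 -3.4 0 0 0 0 -1; 0 0 0 0 0 -0.18 -1"
}}

```text
clock: 53.88
position: [0.4588, 0.3162, 0.2662]
orientation: [0.637, 0.771, -0.002, 0.001]
contact_force: [-0.5, -0.1, -0.6]
width: 0.0732
grip_force: 0.0
```

Request:
{"fn": "carry_out", "kwargs": {
  "motion": "0 0 0 0 0 -0.18 -1; 0 0 0 0 0 -0.18 -1; 0 0 0 0 0 -0.18 -1; 0 0 0 0 0 -0.18 -1; 0 0 0 0 0 -0.18 -1"
}}

```text
clock: 54.5
position: [0.4617, 0.3154, 0.2658]
orientation: [0.239, 0.971, -0.001, -0.001]
contact_force: [0.7, 0.2, -0.3]
width: 0.0918
grip_force: 0.0
```

Request:
{"fn": "carry_out", "kwargs": {
  "motion": "0 0 0 0 0 -0.18 -1; 0 0 0 0 0 -0.18 -1; 0 0 0 0 0 -0.132 -1; 0 0 3 0 0 0 -1; 0 0 3 0 0 0 -1"
}}

```text
clock: 55.12
position: [0.4619, 0.3155, 0.2052]
orientation: [-0.002, 1.0, -0.001, -0.001]
contact_force: [-0.1, 0.0, -0.1]
width: 0.0918
grip_force: 0.0
```

```bash
python3 d.py .4615 .3155 .10 3.1446
```

```text
t 55.12 p [0.4619 0.3155 0.2052] yaw -3.1386 tilt [-0.0012 -0.0015] w 0.0918 grip 0.0 F [-0.1  0.  -0.1]
q [ 0.27  0.73 -1.32  1.79  0.75  1.24  0.31]
shift now-frame cm [ 0.03  0.02 10.52] in goal frame [ 0.04  0.   10.52] turn [-0.0015 -0.0012  0.    ]
```

Request:
{"fn": "carry_out", "kwargs": {
  "motion": "0 0 3 0 0 0 -1; 0 0 3 0 0 0 -1; 0 0 3 0 0 0 -1; 0 0 3 0 0 0 -1; 0 0 2 0 0 0 -1"
}}

```text
clock: 55.75
position: [0.4612, 0.3149, 0.0645]
orientation: [-0.002, 1.0, -0.001, -0.001]
contact_force: [0.9, 0.6, 0.0]
width: 0.0919
grip_force: 0.0
```

```bash
python3 d.py .4615 .3155 .0395 3.1446
```

```text
t 55.75 p [0.4612 0.3149 0.0645] yaw -3.1382 tilt [-0.0024 -0.0027] w 0.0919 grip 0.0 F [0.9 0.6 0. ]
q [ 0.16  0.88 -1.13  1.89  0.94  1.04  0.19]
shift now-frame cm [-0.04  0.07  2.5 ] in goal frame [-0.03  0.06  2.5 ] turn [-0.0027 -0.0024  0.0004]
```

Request:
{"fn": "carry_out", "kwargs": {
  "motion": "0 0 1.5 0 0 0 -1; 0 0 0.9 0 0 0 -1; 0 0 0 0 0 0 -1; 0 0 0 0 0 0 0.5; 0 0 0 0 0 0 0.5",
  "squeeze": 12
}}

```text
clock: 56.38
position: [0.4626, 0.316, 0.0434]
orientation: [-0.002, 1.0, -0.0, 0.001]
contact_force: [-0.3, 0.1, -0.1]
width: 0.0765
grip_force: 0.0
```

Request:
{"fn": "carry_out", "kwargs": {
  "motion": "0 0 0 0 0 0 1; 0 0 0 0 0 0 1; 0 0 0 0 0 0 1; 0 0 0 0 0 0 1; 0 0 0 0 0 0 1"
}}

```text
clock: 57.0
position: [0.4623, 0.3157, 0.0428]
orientation: [-0.002, 1.0, -0.001, 0.0]
contact_force: [-0.3, -0.5, 1.7]
width: 0.056
grip_force: 12.0
```

```bash
python3 d.py .4615 .3155 .0395 3.1446
```

```text
t 57.0 p [0.4623 0.3157 0.0428] yaw -3.1385 tilt [ 0.0003 -0.0013] w 0.056 grip 12.0 F [-0.3 -0.5  1.7]
q [ 0.14  0.91 -1.1   1.89  0.98  1.01  0.16]
shift now-frame cm [ 0.08 -0.02  0.33] in goal frame [ 0.08 -0.02  0.33] turn [-0.0013  0.0003  0.0001]
```

Request:
{"fn": "carry_out", "kwargs": {
  "motion": "0 0 -1 0 0 0 1; 0 0 -2 0 0 0 1; 0 0 -4 0 0 0 1; 0 0 -5 0 0 0 1; 0 0 -5 0 0 0 1"
}}

```text
clock: 57.62
position: [0.4617, 0.3161, 0.2154]
orientation: [-0.002, 1.0, -0.0, 0.0]
contact_force: [1.1, 0.4, -0.4]
width: 0.0563
grip_force: 12.0
```

Request:
{"fn": "carry_out", "kwargs": {
  "motion": "0 0 -4 0 0 0 1; 0 0 0 0 0 0.18 1; 0 0 0 0 0 0.18 1; 0 0 0 0 0 0.18 1; 0 0 0 0 0 0.18 1"
}}

```text
clock: 58.25
position: [0.4616, 0.3163, 0.254]
orientation: [0.353, 0.936, -0.0, 0.0]
contact_force: [-0.2, 0.2, -0.4]
width: 0.0558
grip_force: 12.0
```

Request:
{"fn": "carry_out", "kwargs": {
  "motion": "0 0 0 0 0 0.18 1; 0 0 0 0 0 0.18 1; 0 0 0 0 0 0.18 1; 0 0 0 0 0 0.18 1; 0 0 0 0 0 0.137 1"
}}

```text
clock: 58.88
position: [0.4614, 0.3166, 0.254]
orientation: [0.709, 0.705, 0.0, 0.0]
contact_force: [-0.2, 0.3, -0.8]
width: 0.0563
grip_force: 12.0
```

```bash
python3 d.py .48 -.304 .16 1.567
```

```text
t 58.88 p [0.4614 0.3166 0.254 ] yaw 1.5643 tilt [ 0.0008 -0.0005] w 0.0563 grip 12.0 F [-0.2  0.3 -0.8]
q [ 0.12  0.46 -1.01  1.75  0.43  1.17 -1.02]
shift now-frame cm [-62.04   2.25   9.43] in goal frame [-62.05   2.09   9.4 ] turn [ 0.0008  0.0005 -0.0027]
```

Request:
{"fn": "carry_out", "kwargs": {
  "motion": "-4 0.2 0 0 0 0 1; -5 0.2 0 0 0 0 1; -5 0.2 0 0 0 0 1; -5 0.2 0 0 0 0 1; -5 0.2 0 0 0 0 1"
}}

```text
clock: 59.5
position: [0.4711, 0.0751, 0.254]
orientation: [0.708, 0.707, -0.0, 0.001]
contact_force: [1.5, 0.3, 0.1]
width: 0.0559
grip_force: 12.0
```

Request:
{"fn": "carry_out", "kwargs": {
  "motion": "-5 0.2 1 0 0 0 1; -5 0.2 1 0 0 0 1; -5 0.2 1 0 0 0 1; -5 0.2 1 0 0 0 1; -5 0.2 1 0 0 0 1"
}}

```text
clock: 60.12
position: [0.4809, -0.1752, 0.2043]
orientation: [0.708, 0.706, -0.0, 0.001]
contact_force: [0.5, 0.1, 0.2]
width: 0.0559
grip_force: 12.0
```

Request:
{"fn": "carry_out", "kwargs": {
  "motion": "-5 0 2 0 0 0 1; -5 0 2 0 0 0 1; -3 0 0 0 0 0 1; 0 0 0 0 0 0 1; 0 0 0 0 0 0 1"
}}

```text
clock: 60.75
position: [0.4809, -0.3028, 0.1643]
orientation: [0.708, 0.707, 0.0, 0.001]
contact_force: [0.3, -0.5, 0.7]
width: 0.0563
grip_force: 12.0
```

```bash
python3 d.py .48 -.304 .075 1.567
```

```text
t 60.75 p [ 0.4809 -0.3028  0.1643] yaw 1.5692 tilt [ 0.0012 -0.0005] w 0.0563 grip 12.0 F [ 0.3 -0.5  0.7]
q [ 1.16  0.54 -0.84  1.82  0.48  1.    0.12]
shift now-frame cm [-0.12 -0.1   8.93] in goal frame [-0.12 -0.09  8.93] turn [0.0012 0.0005 0.0022]
```

Request:
{"fn": "carry_out", "kwargs": {
  "motion": "-0.1 -0.1 3 0 0 0 1; 0 0 3 0 0 0 1; 0 0 2 0 0 0 1; 0 0 0.8 0 0 0 1; 0 0 0 0 0 0 1"
}}

```text
clock: 61.38
position: [0.4796, -0.3048, 0.0756]
orientation: [0.708, 0.706, -0.0, 0.0]
contact_force: [0.8, 0.9, -0.7]
width: 0.0562
grip_force: 12.0
```

Request:
{"fn": "carry_out", "kwargs": {
  "motion": "0 0 0.2 0 0 0 1; 0 0 0.1 0 0 0 1; 0 0 0.1 0 0 0 1; 0 0 0 0 0 0 1; 0 0 0 0 0 0 1"
}}

```text
clock: 62.0
position: [0.4793, -0.3054, 0.0715]
orientation: [0.708, 0.706, -0.0, 0.0]
contact_force: [0.7, -0.0, -0.9]
width: 0.0561
grip_force: 12.0
```

```bash
python3 d.py .48 -.304 .0688 1.567
```

```text
t 62.0 p [ 0.4793 -0.3054  0.0715] yaw 1.5678 tilt [ 0.0001 -0.0013] w 0.0561 grip 12.0 F [ 0.7 -0.  -0.9]
q [ 1.09  0.67 -0.75  1.87  0.6   0.85  0.03]
shift now-frame cm [0.14 0.07 0.27] in goal frame [0.14 0.07 0.27] turn [0.0001 0.0013 0.0008]
```

Request:
{"fn": "carry_out", "kwargs": {
  "motion": "0.1 0 0.1 0 0 0 1; 0 0 0.1 0 0 0 1; 0 0 0.05 0 0 0 1; 0 0 0 0 0 0 1; 0 0 0 0 0 0 1"
}}

```text
clock: 62.62
position: [0.4793, -0.3044, 0.0689]
orientation: [0.708, 0.706, -0.0, 0.0]
contact_force: [-0.7, 1.0, 0.5]
width: 0.0559
grip_force: 12.0
```

Request:
{"fn": "carry_out", "kwargs": {
  "motion": "0 0 0.05 0 0 0 1; 0 0 0.05 0 0 0 1; 0 0 0 0 0 0 1; 0 0 0 0 0 0 1; 0 0 0 0 0 0 1"
}}

```text
clock: 63.25
position: [0.4794, -0.3044, 0.0687]
orientation: [0.708, 0.706, -0.001, 0.001]
contact_force: [-2.1, 1.7, 7.4]
width: 0.0559
grip_force: 12.0
```

Request:
{"fn": "carry_out", "kwargs": {
  "motion": "0 0 0 0 0 0 -0.4; 0 0 0 0 0 0 -0.4; 0 0 -1 0 0 0 -0.4; 0 0 -3 0 0 0 -0.4; 0 0 -5 0 0 0 -0.4"
}}

```text
clock: 63.88
position: [0.4782, -0.3036, 0.158]
orientation: [0.708, 0.706, -0.0, -0.001]
contact_force: [0.6, -0.7, 1.0]
width: 0.0645
grip_force: 0.0
```

Request:
{"fn": "carry_out", "kwargs": {
  "motion": "0 0 -5 0 0 0 -0.4; 5 1 -3 0 0 0 0.4; 5 1 -3 0 0 0 0.4; 5 1 0 0 0 0 0.4; 5 1 0 0 0 0 0.4"
}}

```text
clock: 64.5
position: [0.5203, -0.1027, 0.2689]
orientation: [0.708, 0.706, -0.0, 0.001]
contact_force: [0.8, 0.0, -0.2]
width: 0.0299
grip_force: 0.0
```

Request:
{"fn": "carry_out", "kwargs": {
  "motion": "5 1 0 0 0 0 0.4; 5 1 0 0 0 0 0.4; 5 1 0 0 0 0 0.4; 5 1 0 0 0 0 0.4; 5 1 0 0 0 0 0.4"
}}

```text
clock: 65.12
position: [0.5708, 0.1472, 0.268]
orientation: [0.708, 0.706, -0.0, 0.001]
contact_force: [0.2, -1.3, 0.1]
width: 0.0275
grip_force: 0.0
```

Request:
{"fn": "carry_out", "kwargs": {
  "motion": "5 1 0 0 0 0 0.4; 5 1 0 0 0 0 0.4; 5 1 0 0 0 0 0.4; 2 1.2 0 0 0 0 0.4; 0 0 0 0 0 0 0.4"
}}

```text
clock: 65.75
position: [0.6124, 0.318, 0.2673]
orientation: [0.707, 0.707, -0.0, -0.0]
contact_force: [0.1, 0.2, -0.7]
width: 0.0273
grip_force: 0.0
```

```bash
python3 d.py .611 .3157 .174 1.574
python3 - <<'E'
from h import *
snap('side','s8'); snap('top','t8')
a=cv2.imread('pics/t8.png'); b=cv2.imread('pics/s8.png')
c=np.zeros((560,800,3),np.uint8)
c[:520,:320]=cv2.resize(a[210:340,385:465],(320,520),interpolation=cv2.INTER_CUBIC)
c[:550,400:]=cv2.resize(b[210:375,170:290],(400,550),interpolation=cv2.INTER_CUBIC); cv2.imwrite('pics/c8.png',c)
E
```

```text
t 65.75 p [0.6124 0.318  0.2673] yaw 1.5709 tilt [-0.0007  0.0003] w 0.0273 grip 0.0 F [ 0.1  0.2 -0.7]
q [ 0.04  0.67 -0.9   1.39  0.53  1.33 -0.88]
shift now-frame cm [-0.23 -0.14  9.33] in goal frame [-0.23 -0.15  9.33] turn [-0.0007 -0.0003 -0.0031]
```

View pics/c8.png

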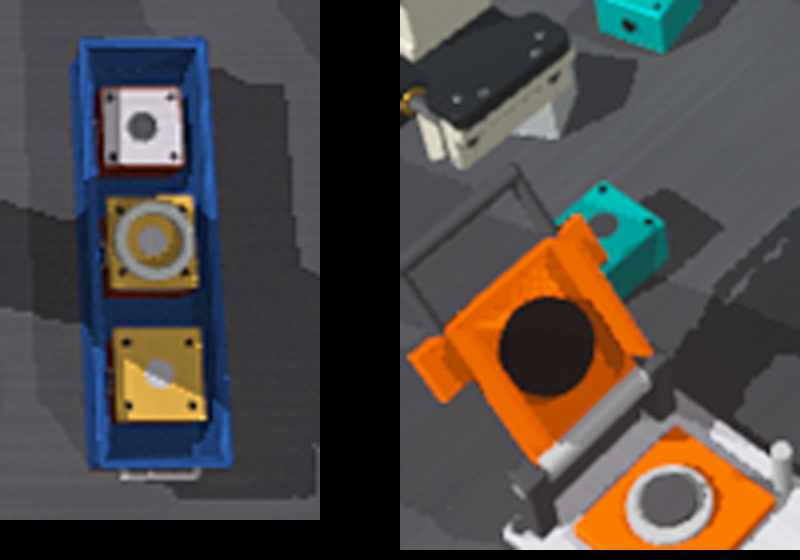

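The crop shows the pack in place: ring on the middle cover at (155,240), second cover on the near casting at (158,373). The lid rests open with its bar from about (402,262) to (515,172), and the nest is empty. I'll check the bar prediction before descending.

Run:
```python
from h import *
for y in(.2707,.3157,.3607):
    p=w2px('s8',[.611,y,.183]); print(y,(p[0]-170+.5)*3.333+400,(p[1]-210+.5)*3.333)
```

```text
0.2707 510.7660828120177 175.50157072278458
0.3157 452.9473857221697 222.67358022881595
0.3607 392.348467503255 272.1138632195546
```

Request:
{"fn": "carry_out", "kwargs": {
  "motion": "-0.2 -0.1 2 0 0 0 0.4; 0 0 2 0 0 0 0.4; 0 0 0 0 0 0 0.4; 0 0 0 0 0 0 0.4; 0 0 0 0 0 0 0.4"
}}

```text
clock: 66.47
position: [0.6124, 0.3138, 0.2279]
orientation: [0.708, 0.706, 0.0, 0.0]
contact_force: [0.0, 0.2, 0.6]
width: 0.0277
grip_force: 0.0
```

Request:
{"fn": "carry_out", "kwargs": {
  "motion": "0 -0.1 2 0 0 0 0.4; 0 0 2 0 0 0 0.4; 0 0 1.4 0 0 0 0.4; 0 0 0 0 0 0 0.4; 0 0 0 0 0 0 0.4"
}}

```text
clock: 67.1
position: [0.6113, 0.3137, 0.1734]
orientation: [0.708, 0.706, -0.0, 0.0]
contact_force: [-0.5, 1.4, -0.0]
width: 0.0276
grip_force: 0.0
```

Request:
{"fn": "carry_out", "kwargs": {
  "motion": "0 0 0 0 0 0 1; 0 0 0 0 0 0 1; 0 0 0 0 0 0 1; 0 0 0 0 0 0 1; 0 0 0 0 0 0 1",
  "squeeze": 16
}}

```text
clock: 67.72
position: [0.6111, 0.3137, 0.1738]
orientation: [0.708, 0.706, -0.0, 0.0]
contact_force: [-1.8, -1.0, 5.0]
width: 0.0112
grip_force: 16.0
```

```bash
python3 d.py
```

```text
t 67.72 p [0.6111 0.3137 0.1738] yaw 1.568 tilt [ 0.0004 -0.001 ] w 0.0112 grip 16.0 F [-1.8 -1.   5. ]
q [ 0.03  0.75 -0.86  1.49  0.59  1.18 -0.93]
```

Request:
{"fn": "carry_out", "kwargs": {
  "motion": "0 -1.9 -1.18 0 0 0 1; 0 -2.04 -0.88 0 0 0 1; 0 -2.15 -0.58 0 0 0 1; 0 -2.22 -0.26 0 0 0 1; 0 -2.22 0.07 0 0 0 1"
}}

```text
clock: 68.35
position: [0.5065, 0.3136, 0.202]
orientation: [0.708, 0.706, 0.001, 0.001]
contact_force: [1.0, 0.8, 0.8]
width: 0.0113
grip_force: 16.0
```

Request:
{"fn": "carry_out", "kwargs": {
  "motion": "0 -2.2 0.39 0 0 0 1; 0 -2.11 0.71 0 0 0 1; 0 -1.98 1.01 0 0 0 1; 0 -1.82 1.29 0 0 0 1; 0 -1.61 1.55 0 0 0 1"
}}

```text
clock: 68.97
position: [0.4084, 0.3136, 0.1516]
orientation: [0.708, 0.706, -0.0, 0.001]
contact_force: [1.2, 0.2, -2.2]
width: 0.0114
grip_force: 16.0
```

```bash
python3 d.py .409 .3155 .151 1.574
```

```text
t 68.97 p [0.4084 0.3136 0.1516] yaw 1.5679 tilt [ 0.0009 -0.0015] w 0.0114 grip 16.0 F [ 1.2  0.2 -2.2]
q [ 0.05  0.51 -0.96  1.95  0.52  0.95 -1.16]
shift now-frame cm [0.19 0.06 0.06] in goal frame [0.19 0.07 0.06] turn [ 0.0009  0.0015 -0.0061]
```

Request:
{"fn": "carry_out", "kwargs": {
  "motion": "0 -1.36 1.75 0 0 0 1; 0 -1.1 1.95 0 0 0 1; 0 -0.8 2.08 0 0 0 1; 0 -0.48 2.1 0 0 0 1; 0 -0.16 1.9 0 0 0 1"
}}

```text
clock: 69.6
position: [0.3696, 0.3138, 0.0533]
orientation: [0.708, 0.706, -0.0, 0.001]
contact_force: [1.8, -1.3, -0.4]
width: 0.0114
grip_force: 16.0
```

Request:
{"fn": "carry_out", "kwargs": {
  "motion": "0 0 0.3 0 0 0 1; 0 0 0.1 0 0 0 1; 0 0 0 0 0 0 1; 0 0 0 0 0 0 1; 0 0 0 0 0 0 1"
}}

```text
clock: 70.22
position: [0.3696, 0.3138, 0.0504]
orientation: [0.708, 0.706, -0.0, 0.001]
contact_force: [-0.4, -1.4, -0.3]
width: 0.0111
grip_force: 16.0
```

```bash
python3 d.py .3695 .3155 .0497 1.574
```

```text
t 70.22 p [0.3696 0.3138 0.0504] yaw 1.5677 tilt [ 0.0001 -0.0014] w 0.0111 grip 16.0 F [-0.4 -1.4 -0.3]
q [-0.09  0.62 -0.82  2.08  0.68  0.74 -1.36]
shift now-frame cm [ 0.17 -0.01  0.07] in goal frame [ 0.17 -0.01  0.07] turn [ 0.0001  0.0014 -0.0063]
```

Release, lift clear and move aside for a last look.

Request:
{"fn": "carry_out", "kwargs": {
  "motion": "0 0 0 0 0 0 0.4; 0 0 0 0 0 0 0.4; 0 0 0 0 0 0 0.4; 0 0 -2 0 0 0 0.4; 0 0 -4 0 0 0 0.4"
}}

```text
clock: 70.85
position: [0.3686, 0.3133, 0.1098]
orientation: [0.708, 0.706, -0.002, -0.0]
contact_force: [0.9, 0.2, -0.0]
width: 0.0275
grip_force: 0.0
```

Request:
{"fn": "carry_out", "kwargs": {
  "motion": "0 0 -5 0 0 0 0.4; -4 2 -4 0 0 0 0.4; -5 2 0 0 0 0 0.4; -5 2 0 0 0 0 0.4; -5 0 0 0 0 0 0.4"
}}

```text
clock: 71.47
position: [0.4305, 0.1222, 0.2008]
orientation: [0.709, 0.706, 0.0, 0.001]
contact_force: [0.5, 0.7, -0.8]
width: 0.0279
grip_force: 0.0
```

Request:
{"fn": "carry_out", "kwargs": {
  "motion": "0 0 0 0 0 0 0.4; 0 0 0 0 0 0 0.4; 0 0 0 0 0 0 0.4; 0 0 0 0 0 0 0.4; 0 0 0 0 0 0 0.4"
}}

```text
clock: 72.1
position: [0.4289, 0.1249, 0.2004]
orientation: [0.707, 0.707, -0.0, 0.0]
contact_force: [0.2, -0.1, -0.5]
width: 0.0277
grip_force: 0.0
```

```bash
python3 d.py
python3 - <<'E'
from h import *
snap('side','s9'); snap('top','t9')
a=cv2.imread('pics/t9.png'); b=cv2.imread('pics/s9.png')
cv2.imwrite('pics/c9.png',np.hstack([cv2.resize(a,(480,360)),b[140:500,170:490]]))
E
```

```text
t 72.1 p [0.4289 0.1249 0.2004] yaw 1.5698 tilt [ 0.    -0.001] w 0.0277 grip 0.0 F [ 0.2 -0.1 -0.5]
q [ 0.6   0.31 -1.08  2.06  0.33  0.96 -0.65]Traceback (most recent call last):
  File "<stdin>", line 4, in <module>
    return _nx.concatenate(arrs, 1, dtype=dtype, casting=casting)
           ~~~~~~~~~~~~~~~^^^^^^^^^^^^^^^^^^^^^^^^^^^^^^^^^^^^^^^
ValueError: all the input array dimensions except for the concatenation axis must match exactly, but along dimension 0, the array at index 0 has size 360 and the array at index 1 has size 340
```

Run:
```python
from h import *
a=cv2.imread('pics/t9.png'); b=cv2.imread('pics/s9.png')
cv2.imwrite('pics/c9.png',np.hstack([cv2.resize(a,(480,360)),b[120:480,170:490]]))
```

```text
(no output)
```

View pics/c9.png

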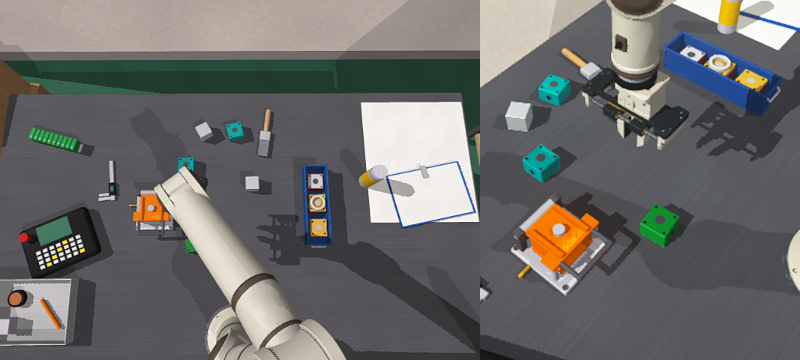

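The lid is shut at (560,235), and the ring, covers and castings sit flat in the box at (720,70). The bystanders are unmoved and the arm touches nothing, so I'm handing in.

```bash
python3 -c "
from station import order
print(order.close_job())"
```

```text
the job is handed in; nothing more can be done
None
```

I packed the kit and handed the job in (no verdict came back): three castings upright in the blue box, the only two brass covers found on the middle and near castings, the ring on the middle cover, and the emptied fixture shut.

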